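# Clamp a tin in the ratchet vice of a one-handed preparation board

### The arm

A 7-joint arm with a two-finger parallel gripper is mounted at the origin on a cart in front of the work surface, level with it; the furniture and walls round the work are solid. World frame = base frame: x ahead of the robot, y to its left, z up, the work surface at z = 0. Lengths are in m, angles in rad, forces in N, time in s.
With the tool pointing down it reaches from about 0.425 to 0.825 m from the base axis. Payload 3.6 kg.
Tool frame: the origin (TCP) lies midway between the tips of the shut fingers; the grasp point (between the pads) lies 19 mm behind it; y points along the fingers, x is the direction in which the jaws open and shut, and the axes are right-handed (so a half turn about y gives the same grasp; the last joint's range is limited). The gripper opens to 93 mm and grips with 3 to 60 N. Pads are 15 mm wide; open, the fingers measure 128 mm over their backs; the gripper's body (75 mm by 188 mm) begins 65 mm behind the grasp point.
Start: joints at [-1.327, 0.615, -0.013, 1.423, 0.008, 1.103, -0.04], TCP at [0.174, 0.626, 0.219] pointing down, gripper open.
Joint ranges: [-3.12, 3.12], [-0.3, 2.06], [-1.34, 1.32], [0.26, 2.42], [-1.36, 4.5], [0.01, 1.98], [-2.84, 2.84]. Speed limits (rad/s): [2.79, 2.79, 3.14, 3.14, 3.14, 3.14, 3.14].

### API

Orientations are given as a 3x3 rotation matrix whose columns are the frame's x, y, z axes.
In Python, from bench import ctrl gives the robot as it stands.
- The arm moves only by the tool play_rows, never from a script. Its argument "plan" is a list of rows, each an object with "grip": the finger opening in mm, from 0 to 93; "offset": the shift along the tool's x, y, z in mm, a list of three; "twist": the turn about the tool's y in rad. In form: [{"grip": grip, "offset": [x, y, z], "twist": twist}, ...]. A call has 1 to 10 rows; each row shifts and turns the commanded pose from where the row before left it, along the tool's axes as they then stand; what a row does not reach is not made up. A row lasts 1/10 s, in which the tool goes at most 50 mm and 8.59 degrees, less where a joint would pass 70% of its speed; a pose out of reach is approached as far as the arm can. A call with a gripper value outside its range is refused whole. The fingers move at their own pace and stop on an object; "grip_force" is the grip in N (left out, the last holds). Time passes only in rows, so rows that do not move let the fingers close. It gives the time, the measured TCP pose, the force and the opening at its end, in the units of the state.
- ctrl.observe(): the state, without advancing time (a new reading comes with each control period).
- ctrl.capture(name): name is "scene" or "top" or "wrist"; returns (picture, depth): 384x512x3 uint8, red, green, blue; 384x512 float32, m along the optical axis (not along the pixel's ray), 0 where there is no reading.
- ctrl.camera_params(name): a dict with "K" (3x3 intrinsics, pixels), "D" ([k1, k2, p1, p2, k3] as OpenCV has them; the pictures are not rectified), "xyz" and "attitude" of the camera in the world. Camera axes: x right, y down, z forward; pixel columns grow to the right and rows downward; lengths in m; the calibration is good to about 2 mm. A picture is of the moment at which its call begins: read the wrist's pose just before it. camera_params takes no time and is no camera call; for the wrist camera it gives the pose at the moment of the call.
- ctrl.close_job(): hands the job in, once; it reports no verdict.
Trained networks look in the newest picture that a camera, given by its name, has taken for a name from the list of things; names that differ only in an ending like _2 or _b are one class to them, and where a whole thing is asked for, a point or a joint stands for the part that bears it (a point fixed in the world has none). Each returns a list of dicts, best first, with "confidence" (0 to 1); they miss things now and then, are a little off and sometimes report something else, mostly with a low value. They report only what shows in the picture. A call takes as long as a camera call. They do not tell look-alikes from the thing itself.
- ctrl.outline_of(camera, thing): "region" (384x512 bool, what is visible of it) and "rect" ([left, top, right, bottom] in pixels, round what is visible of it).
- ctrl.pinpoint(camera, thing): "location" ([column, row] in pixels: a listed point, or the origin of a listed thing).
The state is a dict: "clock": time; "q": joint angles; "dq": joint speeds; "joint_efforts": joint torques, N m; "tool_pos": TCP position; "ee_rot": TCP orientation; "contact_force": force on the tool from outside, world axes, zero at the start; "wrist_torque": the same for the moment, N m; "opening": opening from 0.0 (shut) to 1.0 (fully open).
Only numpy, scipy, OpenCV 4.12 (cv2) and the standard library are available. Lean on these libraries where they do the work, as an engineer would, in place of code of your own. Each camera call takes 0.05 s, during which the arm holds its last target.

### The job

The small tin on the wooden preparation board has to be held in the board's ratchet vice so that it can be opened with one hand, but the jaws stand too close together. Press down the release paddle on the sliding jaw and push the jaw back along its bar until the tin fits, slide the tin across the board in between the jaws, then push the jaw up against it, firmly, so that the ratchet keeps it gripped on its own. Only push and press: lift nothing, keep the tin upright, and do not shove the salt shaker, the cup, the teaspoon, the keys or the egg timer away.

Things in the scene. Friction and masses are not known exactly. Their poses are not given: they have to be found in the camera images.
- prep_board: wooden preparation board, 214 x 280 x 15 mm, fixed on suction feet. Origin: on the worktop under the board, 104 mm from its near edge, mid-width; x points away from the robot (214 mm side, along the vice's bar), y left, z up. Board top 23 mm above the origin. The vice is along the right edge; its jaws reach left from the bar to y = -3 mm, so it is open to the left and above. A tin whose centre is at y > 45 mm is clear of the jaws
- bar_mid (a point): middle of the top of the toothed steel bar, 18 mm wide and 19 mm high, that lies on the board along its x; axes as the board's. The bar's left side stops a tin pushed in from the left, with the tin's centre about 47 mm left of this line. Saw teeth 4 mm apart: the jaw closes (away from the robot) with 5 to 7 N of push, clicking, and cannot open unless the release is held down
- pad: sprung rubber pad on the fixed jaw, the grey upright block at the far end of the bar. Face 72 wide x 54 mm high, towards the robot. It gives up to 7 mm in +x: 1.3 N at first, about 10 N fully in. Origin: in the plane of its face, on the bar's centre line, level with the board's top (pad from 14 to 86 mm left of it, up to 58 mm above it); axes as the board's
- jaw (a joint): opening of the vice in m: from the face of the sliding jaw to the face of the fixed jaw's pad when that is not pressed in. 0 shut, 0.094 fully open; grows as the jaw goes back towards the robot (board -x). Starts between 0.012 and 0.050. It slides stiffly (1.5 N). Closed on a tin 75 mm wide with the pad fully in (15 to 20 N of push) it reads about 0.069; let go, it slips back to the last tooth, at most 4 mm
- jaw_face (a point): middle of the rubber face of the sliding jaw, the grey upright plate nearer the robot, 12 mm thick, 60 mm high over the board; 31 mm above the board top; axes as the board's. The bar's centre line lies 51 mm to its right
- head_rear (a point): middle of the rear face (towards the robot) of the jaw's head, a bridge over the bar 39 mm wide whose top is 60 mm and lower edge 36 mm above the board; this point is 50 mm above the board; axes as the board's. Pushed in +x to close the vice. Behind it is a trough 48 mm long in x, open at its sides and above, with the release paddle as its bottom, 37 mm above the board
- thumb_stop (a point): middle of the front face (away from the robot) of the thumb stop at the rear end of the trough: an upright 8 mm thick, 39 mm wide, top 52 mm above the board, part of the sliding jaw. This point is 46 mm above the board; axes as the board's. Pushed in -x, with the paddle held down, it drives the jaw back
- release: black rocking lever on the sliding jaw; its ribbed paddle (42 mm long, 29 mm wide) lies between the jaw's head and thumb stop. Origin on its hinge, 21 mm below the paddle's top; axes as the board's. Pressed down with about 3 to 5 N it rocks and lifts the pawl from the teeth (free from 0.18 rad, stop at 0.30 rad); let go, it springs up and the pawl catches again
- release_paddle (a point): point on top of the paddle, in the middle of its width, 31 mm behind the hinge, 45 mm behind the jaw's face and 15 mm in front of the thumb stop; it moves with the lever. Pressed 6 to 9 mm deep here the jaw is free
- tin_centre (a point): centre of the small food tin (upright cylinder, 75 mm in diameter, 58 mm high, about 0.26 kg, label with yellow), half-way up it; it is loose and stands on the left half of the board, z up
- salt_centre (a point): centre of the salt shaker (44 mm in diameter, 90 mm high, loose), half-way up; it stands on the near left corner of the board and is to be left alone
- cup: white patterned cup, 90 mm in diameter, 60 mm high, loose, on the worktop at the left; origin under its middle; to be left alone
- teaspoon: teaspoon, 139 mm long, lying on the worktop at the left; to be left alone
- keys: bunch of keys, 104 x 115 x 8 mm, lying on the worktop at the right; to be left alone
- timer: round egg timer, 66 mm in diameter, 55 mm high, loose, on the worktop behind the board at the right; origin under its middle; to be left alone
Mind the look-alikes: they are no part of the job. Leave any orange or purple look-alike of the part that bears tin_centre alone.

How it is judged:
On the way, in this order (a step that is already met when the one before it is completed fails the run):
1. the release paddle is pressed with the fingers while the vice is still too narrow for the tin (contact force between the fingers and release above 1.5 N and value of joint jaw below 0.07 m), for 0.05 s.
2. the jaw has been pushed back far enough for the tin: the vice is open by more than 76.5 mm, with the tin still outside (value of joint jaw above 0.0765 m and y of tin_centre in the frame of prep_board above 0.02 m), for 0.1 s.
3. the tin stands between the jaws, its centre at least 11 mm inside their ends (y of tin_centre in the frame of prep_board between -0.075 and -0.015 m and x of tin_centre in the frame of prep_board between -0.02 and 0.06 m), for 0.1 s.
At the end, for the whole second after the job is handed in: the tin stands upright (within 0.1 rad) and still between the jaws, its centre at least 11 mm inside the jaws' open ends, and the ratchet alone keeps it pressed against the fixed jaw's pad with more than 2.5 N (vice open by less than 75.5 mm) (all of step 3 and contact force between pad and tin above 2.5 N and value of joint jaw below 0.0755 m and angle between tin_centre's own z axis and vertical below 0.1 rad and linear speed of tin below 0.01 m/s); the robot touches nothing.
It fails at once if the tin is lifted more than 10 mm off the board or tipped by more than 0.35 rad (z of tin_centre in the frame of prep_board above 0.062 m or angle between tin_centre's own z axis and vertical above 0.35 rad).
It fails at once if the tin is pushed off the board (z of tin_centre in the frame of prep_board below 0.04 m).
It fails at once if the salt shaker, cup, teaspoon, keys or egg timer is moved by more than 30 mm (distance of any of salt_centre, cup, teaspoon, keys, timer from where it was at the start of the episode above 0.03 m).
It also fails if it takes over 58 s, if anything falls off the work surface, if the arm or the gripper's body presses on something with over 40 N, if the wrist force passes 120 N, or if a joint passes its speed limit or range.

## Working session

There is one attempt and no reset: what is moved stays moved. The work goes in short steps, Python scripts to look and compute and a tool call to move; the robot and the scene stay as the last step left them, time stands still between calls to the robot, and variables do not carry over. Pictures are saved under pics/ and viewed, and the job is handed in when it is done.

Besides the shell and the picture viewer there is one more tool, called after "Emit:" as name(argument=value, ...) on one line, values as JSON. play_rows: Moves the arm, as the interface text tells. Its arguments: {"type":"object","properties":{"plan":{"type":"array","items":{"type":"object","properties":{"grip":{"type":"number"},"offset":{"type":"array","items":{"type":"number"}},"twist":{"type":"number"}}}},"grip_force":{"type":"number"}},"required":["plan"]}

```bash
ls; mkdir -p pics
python3 - <<'E'
from bench import ctrl
import cv2,numpy as np
s=ctrl.observe()
for k,v in s.items(): print(k,np.round(v,3).tolist())
for n in ["scene","top"]:
    p,d=ctrl.capture(n); cv2.imwrite(f"pics/{n}0.png",p[:,:,::-1]); np.save(f"{n}_d.npy",d)
    c=ctrl.camera_params(n); print(n,{k:np.round(v,4).tolist() for k,v in c.items()})
E
```

```text
pics
clock 0.0
q [-1.327, 0.616, -0.013, 1.425, 0.008, 1.103, -0.04]
dq [0.0, 0.0, 0.001, 0.0, 0.001, -0.001, -0.002]
joint_efforts [0.0, -45.892, 0.209, -16.575, -0.061, 0.02, 0.0]
tool_pos [0.174, 0.626, 0.217]
ee_rot [[0.267, -0.001, -0.964], [0.964, -0.002, 0.267], [-0.003, -1.0, -0.0]]
contact_force [0.044, -0.241, 0.001]
wrist_torque [0.05, 0.054, -0.017]
opening 0.999
scene {'K': [[469.0143, 0.0, 263.4342], [0.0, 469.0143, 188.1827], [0.0, 0.0, 1.0]], 'D': [-0.173, 0.0, 0.0, 0.0, 0.0], 'xyz': [-0.6653, 0.886, 0.9811], 'attitude': [[-0.5534, -0.4362, 0.7096], [-0.8328, 0.3053, -0.4618], [-0.0151, -0.8465, -0.5322]]}
top {'K': [[413.6492, 0.0, 257.8612], [0.0, 413.6492, 190.1712], [0.0, 0.0, 1.0]], 'D': [0.0025, 0.0, 0.0, 0.0, 0.0], 'xyz': [0.2678, 0.1275, 1.2617], 'attitude': [[-0.1366, -0.9617, 0.2375], [-0.9906, 0.134, -0.0268], [-0.0061, -0.239, -0.971]]}
```

View pics/scene0.png

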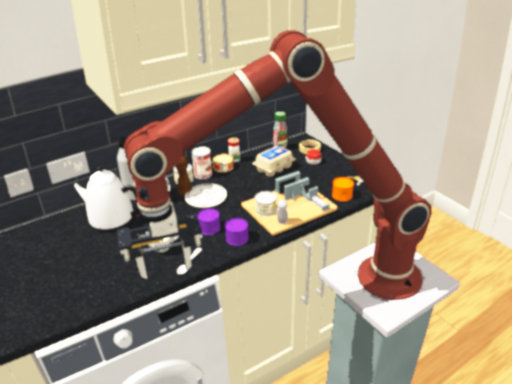

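View pics/top0.png

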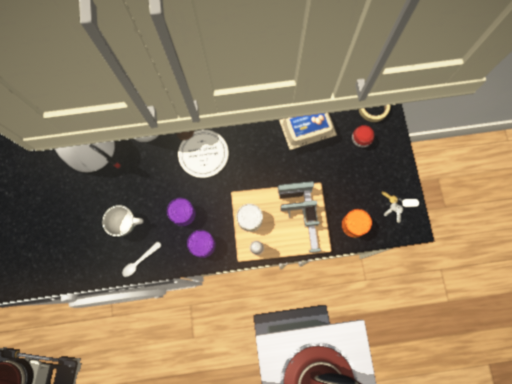

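```bash
cat > h.py <<'E'
from bench import ctrl
import cv2,numpy as np
def ray(cam,px,c=None):
    c=c or ctrl.camera_params(cam)
    K=np.array(c["K"]);D=np.array(c["D"])
    u=cv2.undistortPoints(np.array([[px]],float),K,D)[0,0]
    R=np.array(c["attitude"]);return np.array(c["xyz"]),R@np.array([u[0],u[1],1.])
def at_z(cam,px,z,c=None):
    o,r=ray(cam,px,c);return o+r*(z-o[2])/r[2]
def at_d(cam,px,d,c=None):
    o,r=ray(cam,px,c);return o+r*d
def proj(cam,P,c=None):
    c=c or ctrl.camera_params(cam)
    R=np.array(c["attitude"]);t=-R.T@np.array(c["xyz"])
    return cv2.projectPoints(np.array(P,float).reshape(-1,1,3),cv2.Rodrigues(R.T)[0],t,np.array(c["K"]),np.array(c["D"]))[0][:,0]
E
python3 - <<'E'
from h import *
for cam in ["top","scene"]:
    d=np.load(f"{cam}_d.npy")
    for n,z in [("prep_board",0),("bar_mid",.042),("pad",.023),("jaw_face",.054),("head_rear",.073),("thumb_stop",.069),("release",.039),("release_paddle",.06),("tin_centre",.052),("salt_centre",.068),("cup",0),("teaspoon",0),("keys",0),("timer",0)]:
        for r in ctrl.pinpoint(cam,n)[:2]:
            px=r["location"]
            i=min(max(int(round(px[1])),0),383);j=min(max(int(round(px[0])),0),511)
            print(cam,n,round(r["confidence"],2),np.round(px,1),"z:",at_z(cam,px,z).round(4),"d:",at_d(cam,px,d[i,j]).round(3))
E
```

```text
top prep_board 0.61 [278.7 224.1] z: [0.4611 0.0438 0.    ] d: [0.458 0.045 0.023]
top bar_mid 0.19 [312.5 207.1] z: [ 0.4917 -0.0616  0.042 ] d: [ 0.489 -0.059  0.057]
top pad 0.58 [305.9 192.9] z: [ 0.5419 -0.0519  0.023 ] d: [ 0.538 -0.049  0.041]
top jaw_face 0.57 [290.7 202.7] z: [0.5116 0.0024 0.054 ] d: [0.506 0.005 0.082]
top head_rear 0.6 [312.4 205.4] z: [ 0.491  -0.0573  0.073 ] d: [ 0.49  -0.057  0.077]
top head_rear 0.33 [312.1 217.8] z: [ 0.4549 -0.0503  0.073 ] d: [ 0.457 -0.052  0.06 ]
top thumb_stop 0.85 [313.9 220.7] z: [ 0.4463 -0.0547  0.069 ] d: [ 0.453 -0.062  0.024]
top release 0.53 [311.1 211.8] z: [ 0.4786 -0.0555  0.039 ] d: [ 0.475 -0.053  0.058]
top release_paddle 0.48 [310.6 216.2] z: [ 0.4622 -0.0487  0.06  ] d: [ 0.462 -0.049  0.06 ]
top tin_centre 0.92 [353.  223.2] z: [ 0.4257 -0.1701  0.052 ] d: [ 0.425 -0.169  0.058]
top tin_centre 0.88 [183.5 210.2] z: [0.5335 0.3219 0.052 ] d: [0.533 0.322 0.054]
top salt_centre 0.75 [256.2 245.4] z: [0.3984 0.1216 0.068 ] d: [0.393 0.122 0.113]
top salt_centre 0.23 [311.3 203.9] z: [ 0.4969 -0.0557  0.068 ] d: [ 
[... 1541 characters left out ...]
] d: [0.453 0.148 0.075]
scene salt_centre 0.6 [283.4 209.6] z: [0.3988 0.1138 0.068 ] d: [0.373 0.132 0.09 ]
scene cup 0.58 [166.  245.7] z: [ 0.529   0.5003 -0.    ] d: [0.145 0.624 0.316]
scene cup 0.24 [313.  159.8] z: [ 0.7122 -0.2703  0.    ] d: [ 0.67  -0.235  0.03 ]
scene teaspoon 0.73 [302.1 182.5] z: [ 0.5895 -0.1159 -0.    ] d: [ 0.494 -0.04   0.075]
scene teaspoon 0.64 [191.2 262.6] z: [0.4048 0.4678 0.    ] d: [0.149 0.568 0.235]
scene keys 0.43 [363.8 177.2] z: [ 0.4775 -0.3487  0.    ] d: [0.022 0.144 0.391]
scene timer 0.59 [308.9 186.3] z: [ 0.5513 -0.1204  0.    ] d: [ 0.48  -0.061  0.058]
scene timer 0.52 [315.1 163.7] z: [ 0.6799 -0.2558  0.    ] d: [ 0.673 -0.25   0.005]
```

Run:
```python
from h import *
p=cv2.imread("pics/top0.png"); cv2.imwrite("pics/top0c.png",cv2.resize(p[165:275,215:345],None,fx=6,fy=5.4,interpolation=cv2.INTER_CUBIC))
p=cv2.imread("pics/scene0.png"); cv2.imwrite("pics/scene0c.png",cv2.resize(p[160:245,230:345],None,fx=6.5,fy=6.5,interpolation=cv2.INTER_CUBIC))
# cloud
for cam in["top","scene"]:
    d=np.load(f"{cam}_d.npy");c=ctrl.camera_params(cam)
    v,u=np.mgrid[0:384,0:512];px=np.stack([u,v],-1).reshape(-1,1,2).astype(float)
    n=cv2.undistortPoints(px,np.array(c["K"]),np.array(c["D"]))[:,0]
    P=(np.c_[n,np.ones(len(n))]*d.reshape(-1,1))@np.array(c["attitude"]).T+np.array(c["xyz"])
    P=P.reshape(384,512,3);np.save(cam+"_P.npy",P)
    m=(P[...,0]>.3)&(P[...,0]<.65)&(P[...,1]>-.14)&(P[...,1]<.25)&(d>0)
    for lo,hi in[(-.01,.01),(.015,.032),(.045,.07),(.07,.09),(.1,.125)]:
        q=P[m&(P[...,2]>lo)&(P[...,2]<hi)];print(cam,lo,hi,len(q),q.mean(0).round(4) if len(q) else'',np.median(q[:,2]).round(4)if len(q) else'')
    q=P[m&(P[...,2]>.018)&(P[...,2]<.030)]
    print(cv2.minAreaRect((q[:,:2]*1000).astype(np.float32)))
```

```text
top -0.01 0.01 5775 [5.18e-01 7.34e-02 4.00e-04] 0.0004
top 0.015 0.032 4545 [0.455  0.0459 0.0233] 0.0233
top 0.045 0.07 452 [ 0.4713 -0.0038  0.0576] 0.0585
top 0.07 0.09 1049 [0.4998 0.0619 0.0797] 0.0796
top 0.1 0.125 114 [0.391  0.1239 0.1085] 0.1094
((467.7099609375, 74.6705322265625), (346.623291015625, 214.22227478027344), 88.1569595336914)
scene -0.01 0.01 1996 [ 0.464   0.1179 -0.0011] -0.0011
scene 0.015 0.032 1536 [0.4305 0.0603 0.0225] 0.0223
scene 0.045 0.07 546 [0.468  0.0445 0.058 ] 0.0586
scene 0.07 0.09 583 [0.4898 0.0619 0.0778] 0.0777
scene 0.1 0.125 50 [0.3878 0.1284 0.1072] 0.1073
((462.3554382324219, 42.493614196777344), (282.2348937988281, 218.18801879882812), 88.3794937133789)
```

View pics/top0c.png

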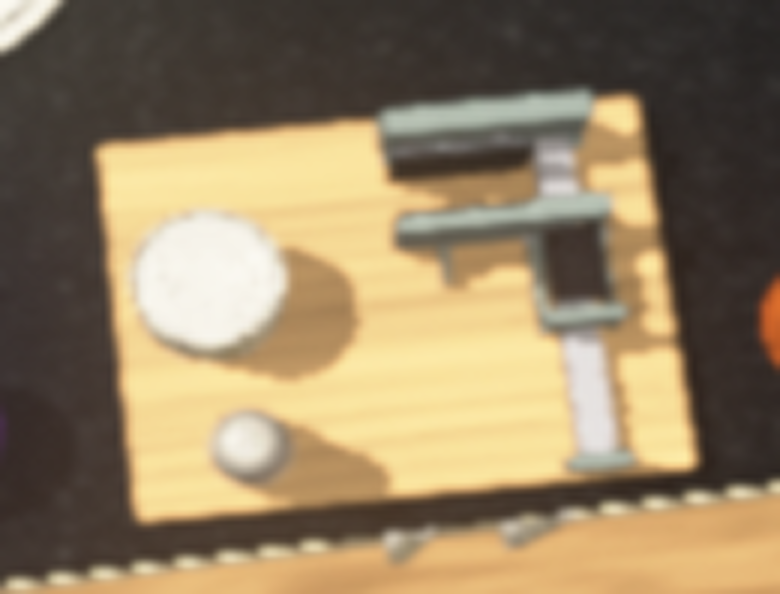

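View pics/scene0c.png

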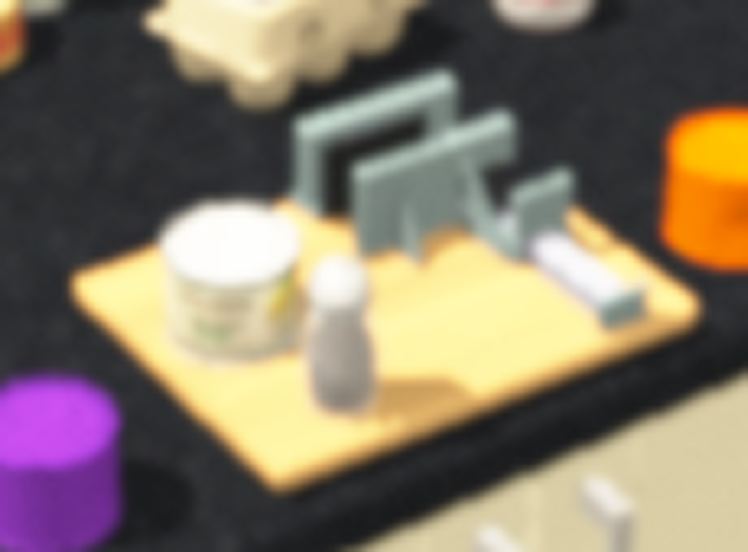

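The top crop shows the plain white tin at about (249,216) and the salt shaker at (257,247), both on the board. The purple tins at (180,211) and (201,243) and the orange one at (357,223) stand on the worktop. The tin I need is the white one: it is on the board's left half and has yellow on its label in the scene crop.

Run:
```python
from h import *
p=cv2.imread("pics/top0.png"); P=np.load("top_P.npy")
hsv=cv2.cvtColor(p,cv2.COLOR_BGR2HSV)
m=((hsv[...,0]>8)&(hsv[...,0]<32)&(hsv[...,1]>60)&(hsv[...,2]>120)).astype(np.uint8)
m[:175]=0;m[266:]=0;m[:,:225]=0;m[:,338:]=0
m[252:,300:]*=1
n,l,st,_=cv2.connectedComponentsWithStats(m);k=1+np.argmax(st[1:,4]);print(st[k])
q=np.argwhere(l==k)[:,::-1]
W=np.array([at_z("top",x,.023) for x in q])
W=W[W[:,0]>.3]
r=cv2.minAreaRect((W[:,:2]*1000).astype(np.float32));print(r,cv2.boxPoints(r).round(1).tolist())
for px in [(231.2,192.4),(321.7,183),(331.2,251.7),(237.5,261.7)]: print(at_z("top",px,.023).round(4))
# tin top: z ~.081
for nme,zlo,zhi,yl in [("tin",.074,.09,.05),("salt",.095,.125,.05)]:
  for cam in["top","scene"]:
    P=np.load(cam+"_P.npy");s=(P[...,2]>zlo)&(P[...,2]<zhi)&(P[...,1]>yl)&(P[...,1]<.22)&(P[...,0]>.35)&(P[...,0]<.56)
    q=P[s];print(nme,cam,len(q),q.mean(0).round(4),cv2.minEnclosingCircle((q[:,:2]*1000).astype(np.float32)))
for cam in["top","scene"]:
    P=np.load(cam+"_P.npy");s=(P[...,2]>.066)&(P[...,2]<.1)&(P[...,1]<.05)&(P[...,1]>-.12)&(P[...,0]>.4)&(P[...,0]<.62)
    q=P[s]; 
    for lo in np.arange(.44,.6,.005):
        w=q[(q[:,0]>=lo)&(q[:,0]<lo+.005)]
        if len(w): print(cam,lo.round(3),len(w),w[:,1].min().round(3),w[:,1].max().round(3),np.median(w[:,2]).round(3))
```

```text
[ 231  182  101   80 4884]Traceback (most recent call last):
  File "<stdin>", line 9, in <module>
  File "h.py", line 9, in at_z
    o,r=ray(cam,px,c);return o+r*(z-o[2])/r[2]
        ~~~^^^^^^^^^^
  File "h.py", line 4, in ray
    c=c or ctrl.camera_params(cam)
           ~~~~~~~~~~~~~~~~~~^^^^^
ValueError: time passes only in moves, steps and waits
```

```bash
sed -i 's/c=c or ctrl.camera_params(cam)/c=c or cp(cam)/; 2a from functools import lru_cache\ndef cp(cam):\n    return _cp(cam) if cam!="wrist" else ctrl.camera_params(cam)\n@lru_cache(None)\ndef _cp(cam): return ctrl.camera_params(cam)' h.py
python3 - <<'E'
from h import *
print(ctrl.observe()["clock"])
p=cv2.imread("pics/top0.png"); P=np.load("top_P.npy")
hsv=cv2.cvtColor(p,cv2.COLOR_BGR2HSV)
m=((hsv[...,0]>8)&(hsv[...,0]<32)&(hsv[...,1]>60)&(hsv[...,2]>120)).astype(np.uint8)
m[:175]=0;m[266:]=0;m[:,:225]=0;m[:,338:]=0
n,l,st,_=cv2.connectedComponentsWithStats(m);k=1+np.argmax(st[1:,4])
q=np.argwhere(l==k)[:,::-1]
W=np.array([at_z("top",x,.023) for x in q])
W=W[W[:,0]>.3]
r=cv2.minAreaRect((W[:,:2]*1000).astype(np.float32));print(r,cv2.boxPoints(r).round(1).tolist())
for px in [(231.2,192.4),(321.7,183),(331.2,251.7),(237.5,261.7)]: print(at_z("top",px,.023).round(4))
for nme,zlo,zhi,yl in [("tin",.074,.09,.05),("salt",.095,.125,.05)]:
  for cam in["top","scene"]:
    P=np.load(cam+"_P.npy");s=(P[...,2]>zlo)&(P[...,2]<zhi)&(P[...,1]>yl)&(P[...,1]<.22)&(P[...,0]>.35)&(P[...,0]<.56)
    q=P[s];print(nme,cam,len(q),q.mean(0).round(4),cv2.minEnclosingCircle((q[:,:2]*1000).astype(np.float32)))
for cam in["top","scene"]:
    P=np.load(cam+"_P.npy");s=(P[...,2]>.066)&(P[...,2]<.1)&(P[...,1]<.05)&(P[...,1]>-.12)&(P[...,0]>.4)&(P[...,0]<.62)
    q=P[s]; 
    for lo in np.arange(.44,.6,.005):
        w=q[(q[:,0]>=lo)&(q[:,0]<lo+.005)]
        if len(w): print(cam,lo.round(3),len(w),w[:,1].min().round(3),w[:,1].max().round(3),np.median(w[:,2]).round(3))
E
```

```text
1.5
((467.09136962890625, 41.091102600097656), (283.4043884277344, 217.6457977294922), 88.3633041381836) [[354.29998779296875, -97.4000015258789], [571.7999877929688, -103.69999694824219], [579.9000244140625, 179.60000610351562], [362.3999938964844, 185.8000030517578]]
[0.5752 0.1756 0.023 ]
[ 0.5662 -0.1055  0.023 ]
[ 0.3543 -0.0968  0.023 ]
[0.3633 0.1827 0.023 ]
tin top 530 [0.4805 0.1319 0.0789] ((448.3609619140625, 129.7753448486328), 72.912353515625)
tin scene 251 [0.464  0.1325 0.0784] ((448.0840148925781, 130.61083984375), 75.4540786743164)
salt top 117 [0.3911 0.1239 0.1082] ((392.31219482421875, 124.0618896484375), 17.049100875854492)
salt scene 67 [0.3871 0.1286 0.1048] ((390.56939697265625, 127.00128936767578), 18.610742568969727)
top 0.44 15 -0.065 -0.03 0.074
top 0.475 2 -0.058 -0.031 0.068
top 0.48 2 -0.031 -0.031 0.07
top 0.485 3 -0.047 -0.031 0.076
top 0.49 61 -0.068 0.035 0.078
top 0.495 68 -0.068 0.037 0.083
top 0.5 47 -0.068 0.034 0.082
top 0.505 4 -0.023 0.034 0.081
top 0.53 50 -0.036 0.035 0.08
top 0.535 32 -0.033 0.035 0.079
top 0.54 3 -0.061 0.017 0.08
top 0.545 78 -0.068 0.033 0.08
top 0.55 63 -0.069 0.035 0.083
top 0.555 57 -0.07 0.035 0.083
top 0.56 18 -0.034 0.034 0.082
scene 0.44 6 -0.069 -0.035 0.071
scene 0.475 2 -0.032 -0.027 0.069
scene 0.48 2 -0.032 -0.032 0.069
scene 0.485 12 -0.064 0.029 0.074
scene 0.49 66 -0.065 0.037 0.077
scene 0.495 38 -0.071 0.037 0.08
scene 0.5 16 -0.068 0.038 0.081
scene 0.505 3 -0.029 0.034 0.071
scene 0.525 13 -0.033 0.035 0.075
scene 0.53 34 -0.036 0.034 0.075
scene 0.535 18 -0.045 0.033 0.074
scene 0.54 18 -0.063 0.032 0.077
scene 0.545 39 -0.067 0.04 0.078
scene 0.55 35 -0.07 0.036 0.08
scene 0.555 16 -0.064 0.035 0.082
scene 0.56 5 -0.035 0.023 0.081
scene 0.565 3 -0.051 0.027 0.078
```

Emit:
play_rows(plan=[{"grip": 30, "offset": [-26.7, 0, -39.2], "twist": 0}, {"grip": 30, "offset": [-26.7, 0, -39.2], "twist": 0}, {"grip": 30, "offset": [-26.7, 0, -39.2], "twist": 0}, {"grip": 30, "offset": [-26.7, 0, -39.2], "twist": 0}, {"grip": 30, "offset": [-26.7, 0, -39.2], "twist": 0}, {"grip": 30, "offset": [-26.7, 0, -39.2], "twist": 0}, {"grip": 30, "offset": [-26.7, 0, -39.2], "twist": 0}, {"grip": 30, "offset": [-26.7, 0, -39.2], "twist": 0}, {"grip": 30, "offset": [-26.7, 0, -39.2], "twist": 0}, {"grip": 30, "offset": [0, 0, 0], "twist": 0}])

```text
clock: 2.5
tool_pos: [0.4555, 0.2922, 0.219]
ee_rot: [[0.281, 0.004, -0.96], [0.96, -0.005, 0.281], [-0.003, -1.0, -0.005]]
contact_force: [-0.3, -0.1, 0.1]
opening: 0.325
```

```bash
cat >> h.py <<'E'
def rows(start_rot,disp_mm,n,tw,rel=True):
    """offsets (tool axes at row start) for equal world steps disp/n with twist tw per row"""
    R=np.array(start_rot);out=[]
    for i in range(n):
        out.append((R.T@(np.array(disp_mm,float)/n)).round(1).tolist())
        R=R@cv2.Rodrigues(np.array([0,tw,0.]))[0]
    return out,R
E
python3 - <<'E'
from h import *
s=ctrl.observe()
o,R=rows(s["ee_rot"],[15,-335,25],10,.149)
print(o);print(R.round(3))
c=ctrl.camera_params("wrist");print({k:np.round(v,3).tolist() for k,v in c.items()},s["q"])
E
```

```text
[[-31.7, -2.3, -10.9], [-29.8, -2.3, -15.5], [-27.1, -2.3, -19.7], [-23.9, -2.3, -23.5], [-20.2, -2.3, -26.8], [-16.0, -2.3, -29.5], [-11.4, -2.3, -31.6], [-6.6, -2.3, -32.9], [-1.6, -2.3, -33.5], [3.4, -2.3, -33.4]]
[[ 0.979  0.004  0.203]
 [-0.203 -0.005  0.979]
 [ 0.005 -1.    -0.004]]
{'K': [[286.519, 0.0, 252.483], [0.0, 286.519, 189.252], [0.0, 0.0, 1.0]], 'D': [-0.022, 0.0, 0.0, 0.0, 0.0], 'xyz': [0.382, 0.314, 0.385], 'attitude': [[0.282, 0.923, 0.263], [0.959, -0.27, -0.082], [-0.005, 0.275, -0.961]]} [-0.63483235  0.4441448   0.03004971  1.74266701 -0.00809069  0.95414565
  0.68257149]
```

Emit:
play_rows(plan=[{"grip": 0, "offset": [-31.7, -2.3, -10.9], "twist": 0.149}, {"grip": 0, "offset": [-29.8, -2.3, -15.5], "twist": 0.149}, {"grip": 0, "offset": [-27.1, -2.3, -19.7], "twist": 0.149}, {"grip": 0, "offset": [-23.9, -2.3, -23.5], "twist": 0.149}, {"grip": 0, "offset": [-20.2, -2.3, -26.8], "twist": 0.149}, {"grip": 0, "offset": [-16.0, -2.3, -29.5], "twist": 0.149}, {"grip": 0, "offset": [-11.4, -2.3, -31.6], "twist": 0.149}, {"grip": 0, "offset": [-6.6, -2.3, -32.9], "twist": 0.149}, {"grip": 0, "offset": [-1.6, -2.3, -33.5], "twist": 0.149}, {"grip": 0, "offset": [3.4, -2.3, -33.4], "twist": 0.149}])

```text
clock: 3.5
tool_pos: [0.4696, -0.0352, 0.242]
ee_rot: [[0.981, 0.001, 0.194], [-0.194, 0.0, 0.981], [0.001, -1.0, 0.001]]
contact_force: [0.0, 0.1, -0.4]
opening: 0.005
```

Run:
```python
from h import *
s=ctrl.observe();print(s["tool_pos"].round(4) if hasattr(s["tool_pos"],'round') else s["tool_pos"],np.round(s["q"],3).tolist(),np.round(s["ee_rot"],3).tolist())
c=ctrl.camera_params("wrist")
p,d=ctrl.capture("wrist");cv2.imwrite("pics/w1.png",p[:,:,::-1]);np.savez("w1.npz",d=d,**{k:np.array(v) for k,v in c.items()})
print(np.round(c["xyz"],3))
for n,z in [("pad",.023),("bar_mid",.042),("jaw_face",.054),("head_rear",.073),("thumb_stop",.069),("release_paddle",.06),("tin_centre",.052),("salt_centre",.068),("prep_board",0)]:
    for r in ctrl.pinpoint("wrist",n)[:2]:
        px=r["location"];print(n,round(r["confidence"],2),np.round(px,1),at_z("wrist",px,z,c).round(4))
```

```text
[ 0.4696 -0.0352  0.242 ] [-0.324, 0.336, 0.478, 1.896, -0.188, 0.952, 0.045] [[0.981, 0.001, 0.194], [-0.194, 0.0, 0.981], [0.001, -1.0, 0.001]]
[0.484 0.039 0.409]
pad 0.92 [297.2 165.6] [ 0.5289 -0.0468  0.023 ]
bar_mid 0.91 [248.  182.4] [ 0.4594 -0.0522  0.042 ]
bar_mid 0.23 [419.3 273.5] [ 0.6781 -0.236   0.042 ]
jaw_face 0.85 [277.5 140.2] [ 0.5064 -0.0039  0.054 ]
jaw_face 0.52 [421.  270.6] [ 0.6743 -0.2228  0.054 ]
head_rear 0.89 [273.8 182.8] [ 0.492  -0.0511  0.073 ]
thumb_stop 0.82 [233.3 190.8] [ 0.4413 -0.0525  0.069 ]
release_paddle 0.73 [250.8 184.1] [ 0.4636 -0.0506  0.06  ]
tin_centre 0.85 [233.3  27.3] [0.4796 0.1296 0.052 ]
tin_centre 0.59 [249.9 178.9] [ 0.4634 -0.0457  0.052 ]
salt_centre 0.63 [154.2  49. ] [0.3905 0.1218 0.068 ]
prep_board 0.82 [242.8 110.6] [0.4699 0.0388 0.    ]
```

View pics/w1.png

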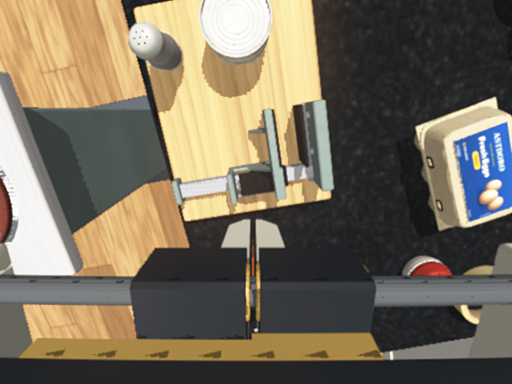

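Run:
```python
from h import *
s=ctrl.observe()
o,R=rows(s["ee_rot"],[29.4,-51.3,-130],6,.084)
print(o);print(R.round(3),s["clock"])
```

```text
[[6.4, 21.7, -7.5], [7.0, 21.7, -6.9], [7.6, 21.7, -6.3], [8.1, 21.7, -5.7], [8.5, 21.7, -5.0], [8.9, 21.7, -4.2]]
[[ 0.77  -0.     0.638]
 [-0.638  0.     0.77 ]
 [-0.001 -1.     0.   ]] 4.0
```

Emit:
play_rows(plan=[{"grip": 93, "offset": [6.4, 21.7, -7.5], "twist": 0.084}, {"grip": 93, "offset": [7.0, 21.7, -6.9], "twist": 0.084}, {"grip": 93, "offset": [7.6, 21.7, -6.3], "twist": 0.084}, {"grip": 93, "offset": [8.1, 21.7, -5.7], "twist": 0.084}, {"grip": 93, "offset": [8.5, 21.7, -5.0], "twist": 0.084}, {"grip": 93, "offset": [8.9, 21.7, -4.2], "twist": 0.084}, {"grip": 93, "offset": [0, 0, 0], "twist": 0}, {"grip": 93, "offset": [0, 0, 0], "twist": 0}], grip_force=40)

```text
clock: 4.8
tool_pos: [0.4987, -0.0854, 0.1115]
ee_rot: [[0.77, -0.001, 0.638], [-0.638, 0.0, 0.77], [-0.001, -1.0, -0.0]]
contact_force: [0.0, 0.7, 0.6]
opening: 0.643
```

Run:
```python
from h import *
s=ctrl.observe();print(np.round(s["q"],3).tolist(),np.round(s["ee_rot"],3).tolist(),s["opening"],s["tool_pos"])
c=ctrl.camera_params("wrist")
p,d=ctrl.capture("wrist");np.savez("w2.npz",d=d,**{k:np.array(v) for k,v in c.items()})
im=p[:,:,::-1].copy()
T=np.array(s["tool_pos"]);R=np.array(s["ee_rot"])
for k in(-1,1):
    q=proj("wrist",[T+R@np.array([k*.0553,0,0])],c)[0];print(q);cv2.circle(im,(int(q[0]),int(q[1])),2,(0,0,255),1) if abs(q).max()<900 else 0
cv2.imwrite("pics/w2.png",im)
for n,z in [("pad",.023),("jaw_face",.054),("head_rear",.073),("thumb_stop",.069),("release_paddle",.06)]:
    for r in ctrl.pinpoint("wrist",n)[:2]:
        px=r["location"];print(n,round(r["confidence"],2),np.round(px,1),at_z("wrist",px,z,c).round(4))
```

```text
[-0.208, 0.586, 0.505, 1.969, -0.432, 0.694, -0.127] [[0.77, -0.001, 0.638], [-0.638, 0.0, 0.77], [-0.001, -1.0, -0.0]] 0.6431033902676561 [ 0.49869533 -0.08542053  0.11149192]
[166.08538903 231.85713572]
[341.01302976 231.69562209]
pad 0.82 [256.2 139.7] [ 0.5315 -0.0498  0.023 ]
jaw_face 0.88 [191.9 115.5] [ 0.5073 -0.0018  0.054 ]
head_rear 0.83 [216.8 181.1] [ 0.4928 -0.0502  0.073 ]
thumb_stop 0.72 [170.6 218.8] [ 0.4436 -0.0503  0.069 ]
release_paddle 0.98 [189.4 203.5] [ 0.4601 -0.0515  0.06  ]
```

View pics/w2.png

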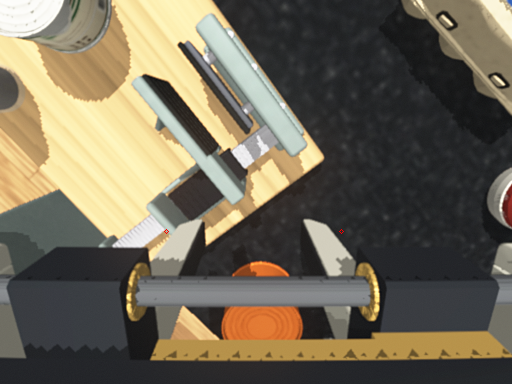

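Emit:
play_rows(plan=[{"grip": 93, "offset": [0, 0, 0], "twist": 0}, {"grip": 93, "offset": [0, 0, 0], "twist": 0}, {"grip": 93, "offset": [0, 10, 0], "twist": 0}, {"grip": 93, "offset": [0, 14, 0], "twist": 0}, {"grip": 93, "offset": [0, 14, 0], "twist": 0}, {"grip": 93, "offset": [0, 5, 0], "twist": 0}, {"grip": 93, "offset": [0, 0, 0], "twist": 0}], grip_force=40)

```text
clock: 5.8
tool_pos: [0.498, -0.0859, 0.0675]
ee_rot: [[0.769, -0.002, 0.64], [-0.64, 0.0, 0.769], [-0.002, -1.0, -0.001]]
contact_force: [-0.4, -0.3, 0.8]
opening: 0.995
```

Run:
```python
from h import *
s=ctrl.observe();print(s["opening"],s["tool_pos"],s["contact_force"])
c=ctrl.camera_params("wrist")
p,d=ctrl.capture("wrist")
im=p[:,:,::-1].copy()
cv2.imwrite("pics/w3.png",cv2.resize(im[130:290,80:330],None,fx=3,fy=3,interpolation=cv2.INTER_CUBIC))
p,d=ctrl.capture("scene");cv2.imwrite("pics/s3.png",cv2.resize(p[140:240,220:350,::-1],None,fx=5,fy=5,interpolation=cv2.INTER_CUBIC))
```

```text
0.9950286177024037 [ 0.49802177 -0.08591336  0.06747422] [-0.40012097 -0.288135    0.76862704]
```

View pics/w3.png

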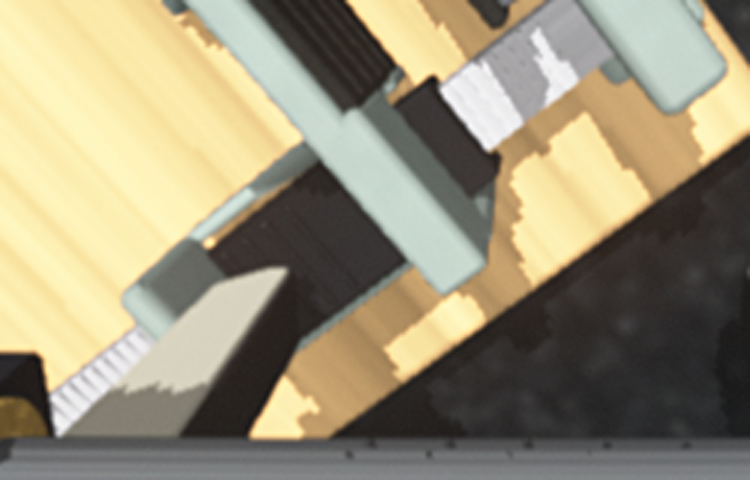

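View pics/s3.png

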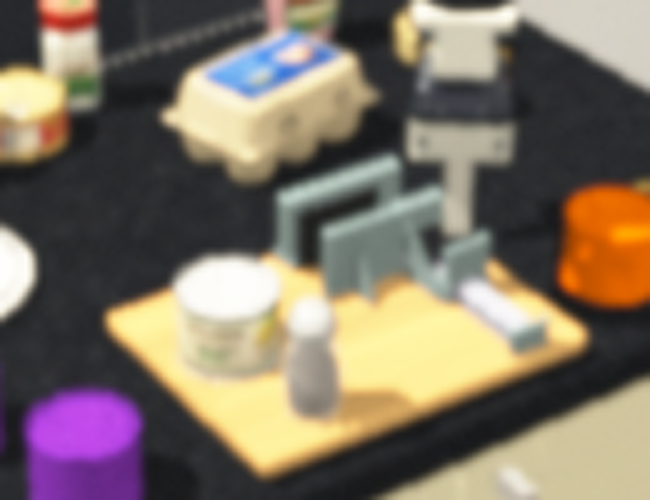

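Run:
```python
from h import *
s=ctrl.observe();c=ctrl.camera_params("wrist")
T=np.array(s["tool_pos"]);R=np.array(s["ee_rot"])
f=lambda a,b:(80+a/3,130+b/3)
for a,b,z,n in [(288,268,.0675,"tip in"),(215,290,.0675,"tip out"),(210,245,.06,"paddle L near"),(300,170,.06,"paddle L far"),(405,265,.06,"paddle R far"),(127,297,.075,"stop rear L top"),(190,238,.075,"stop front L top"),(438,288,.083,"head rear R top"),(345,110,.083,"jaw plate face @head"),(485,260,.083,"head front R")]:
    w=at_z("wrist",f(a,b),z,c);print(n,w.round(4),"tool:",(R.T@(w-T)*1000).round(1))
for k in (46.5,52,58,64):
  for zz in (-7.5,7.5):
    q=proj("wrist",[T+R@np.array([-k,0,zz])/1000],c)[0];print(k,zz,((q-[80,130])*3).round(0))
```

```text
tip in [ 0.4667 -0.0488  0.0675] tool: [-48.6   1.    8.1]
tip out [ 0.4513 -0.0425  0.0675] tool: [-64.5   1.    3.1]
paddle L near [ 0.4538 -0.035   0.06  ] tool: [-67.4   8.5  10.4]
paddle L far [ 0.4805 -0.0354  0.06  ] tool: [-46.6   8.5  27.3]
paddle R far [ 0.4833 -0.0656  0.06  ] tool: [-25.2   8.5   5.8]
stop rear L top [ 0.4407 -0.0315  0.075 ] tool: [-79.7  -6.5   4.8]
stop front L top [ 0.4597 -0.0308  0.075 ] tool: [-65.5  -6.5  17.4]
head rear R top [ 0.4933 -0.0682  0.083 ] tool: [-15.8 -14.5  10.2]
jaw plate face @head [ 0.5032 -0.0315  0.083 ] tool: [-31.7 -14.5  44.7]
head front R [ 0.5039 -0.0696  0.083 ] tool: [ -6.8 -14.5  15.9]
46.5 -7.5 [302. 338.]
46.5 7.5 [297. 272.]
52 -7.5 [277. 338.]
52 7.5 [271. 272.]
58 -7.5 [248. 338.]
58 7.5 [242. 272.]
64 -7.5 [220. 338.]
64 7.5 [214. 272.]
```

Run:
```python
import cv2
p=cv2.imread("pics/w3.png");cv2.imwrite("pics/w3b.png",cv2.resize(p[130:400,80:380],None,fx=2.2,fy=2.2,interpolation=cv2.INTER_CUBIC))
```

View pics/w3b.png

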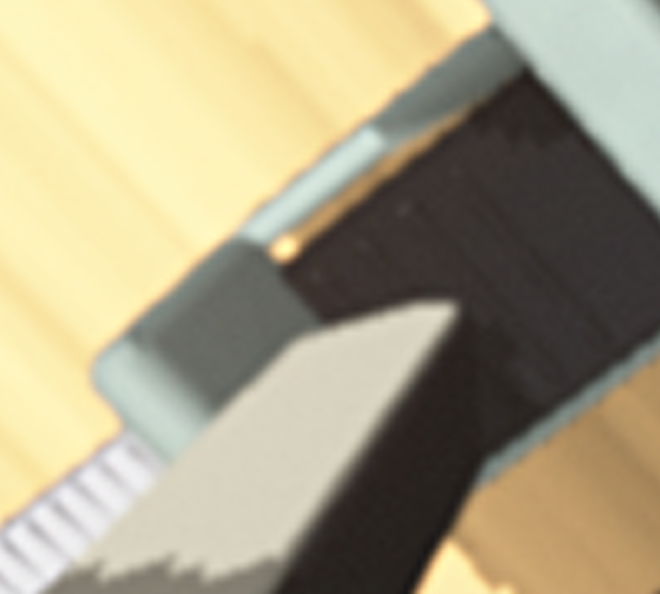

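Emit:
play_rows(plan=[{"grip": 93, "offset": [4.6, 0, 3.8], "twist": 0}, {"grip": 93, "offset": [0, 5, 0], "twist": 0}, {"grip": 93, "offset": [0, 3, 0], "twist": 0}, {"grip": 93, "offset": [0, 2, 0], "twist": 0}, {"grip": 93, "offset": [0, 2, 0], "twist": 0}, {"grip": 93, "offset": [0, 1, 0], "twist": 0}, {"grip": 93, "offset": [0, 0, 0], "twist": 0}])

```text
clock: 6.6
tool_pos: [0.504, -0.0859, 0.0557]
ee_rot: [[0.769, -0.001, 0.64], [-0.64, 0.001, 0.769], [-0.002, -1.0, -0.0]]
contact_force: [-2.1, 0.1, 5.3]
opening: 0.999
```

Emit:
play_rows(plan=[{"grip": 93, "offset": [0, 1.5, 0], "twist": 0}, {"grip": 93, "offset": [0, 1.5, 0], "twist": 0}, {"grip": 93, "offset": [0, 0, 0], "twist": 0}])

```text
clock: 6.9
tool_pos: [0.5046, -0.0859, 0.0535]
ee_rot: [[0.769, 0.0, 0.64], [-0.64, 0.001, 0.769], [-0.001, -1.0, 0.001]]
contact_force: [-1.2, -0.2, 10.2]
opening: 0.999
```

Emit:
play_rows(plan=[{"grip": 93, "offset": [-1.58, 0, -1.23], "twist": 0}, {"grip": 93, "offset": [-1.58, 0, -1.23], "twist": 0}, {"grip": 93, "offset": [-1.58, 0, -1.23], "twist": 0}, {"grip": 93, "offset": [-1.58, 0, -1.23], "twist": 0}, {"grip": 93, "offset": [-1.58, 0, -1.23], "twist": 0}, {"grip": 93, "offset": [0, 0, 0], "twist": 0}])

```text
clock: 7.5
tool_pos: [0.4966, -0.0857, 0.0537]
ee_rot: [[0.768, 0.004, 0.64], [-0.64, 0.0, 0.768], [0.003, -1.0, 0.003]]
contact_force: [1.3, 1.1, 7.4]
opening: 1.003
```

Emit:
play_rows(plan=[{"grip": 93, "offset": [-2.37, 0, -1.84], "twist": 0}, {"grip": 93, "offset": [-2.37, 0, -1.84], "twist": 0}, {"grip": 93, "offset": [-2.37, 0, -1.84], "twist": 0}, {"grip": 93, "offset": [-2.37, 0, -1.84], "twist": 0}, {"grip": 93, "offset": [0, 0, 0], "twist": 0}])

```text
clock: 8.0
tool_pos: [0.4843, -0.0853, 0.0537]
ee_rot: [[0.768, 0.004, 0.64], [-0.64, 0.0, 0.768], [0.003, -1.0, 0.003]]
contact_force: [0.5, 0.5, 7.5]
opening: 0.998
```

Run:
```python
from h import *
s=ctrl.observe();print(s["opening"],s["tool_pos"],s["contact_force"],np.round(s["q"],3).tolist())
c=ctrl.camera_params("wrist")
p,d=ctrl.capture("wrist")
im=p[:,:,::-1].copy()
cv2.imwrite("pics/w4.png",cv2.resize(im[90:290,80:330],None,fx=3,fy=2.9,interpolation=cv2.INTER_CUBIC))
for n,z in [("pad",.023),("jaw_face",.054),("head_rear",.073)]:
    for r in ctrl.pinpoint("wrist",n)[:2]:
        px=r["location"];print(n,round(r["confidence"],2),np.round(px,1),at_z("wrist",px,z,c).round(4))
```

```text
0.9977782602767196 [ 0.48432642 -0.0853103   0.0536923 ] [0.46597035 0.46779759 7.46900907] [-0.145, 0.657, 0.417, 2.055, -0.516, 0.527, -0.048]
jaw_face 0.67 [165.8 121.9] [ 0.4895 -0.0014  0.054 ]
head_rear 0.63 [205.8 208.1] [ 0.4788 -0.0511  0.073 ]
```

View pics/w4.png

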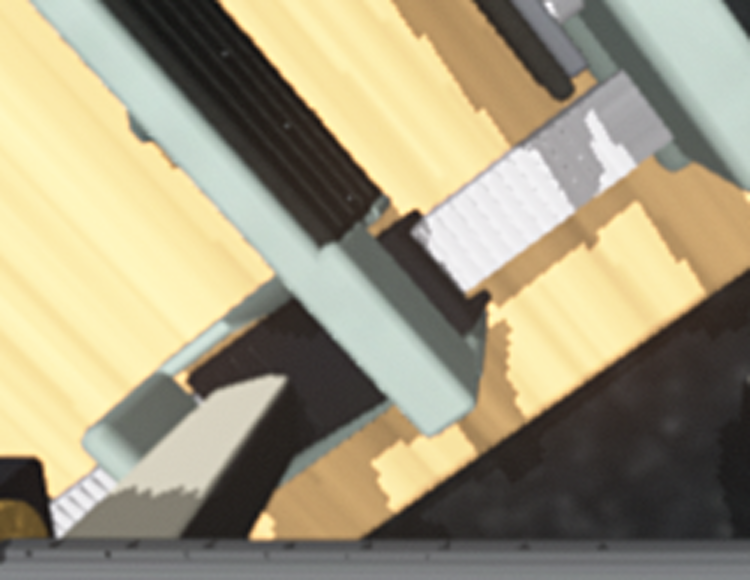

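Emit:
play_rows(plan=[{"grip": 93, "offset": [-3.16, 0, -2.46], "twist": 0}, {"grip": 93, "offset": [-3.16, 0, -2.46], "twist": 0}, {"grip": 93, "offset": [-3.16, 0, -2.46], "twist": 0}, {"grip": 93, "offset": [-3.16, 0, -2.46], "twist": 0}, {"grip": 93, "offset": [-3.16, 0, -2.46], "twist": 0}, {"grip": 93, "offset": [-3.16, 0, -2.46], "twist": 0}, {"grip": 93, "offset": [-3.16, 0, -2.46], "twist": 0}, {"grip": 93, "offset": [-3.16, 0, -2.46], "twist": 0}, {"grip": 93, "offset": [-3.16, 0, -2.46], "twist": 0}, {"grip": 93, "offset": [0, 0, 0], "twist": 0}])

```text
clock: 9.2
tool_pos: [0.448, -0.0841, 0.0536]
ee_rot: [[0.768, 0.003, 0.64], [-0.64, 0.0, 0.768], [0.002, -1.0, 0.002]]
contact_force: [1.5, 0.9, 9.0]
opening: 1.002
```

Run:
```python
from h import *
s=ctrl.observe();print(s["opening"],s["tool_pos"],s["contact_force"],np.round(s["q"],3).tolist())
c=ctrl.camera_params("wrist")
p,d=ctrl.capture("wrist")
im=p[:,:,::-1].copy()
cv2.imwrite("pics/w5.png",im)
for n,z in [("pad",.023),("jaw_face",.054),("head_rear",.073)]:
    for r in ctrl.pinpoint("wrist",n)[:2]:
        px=r["location"];print(n,round(r["confidence"],2),np.round(px,1),at_z("wrist",px,z,c).round(4))
```

```text
1.0019482389041876 [ 0.44802251 -0.08412453  0.05360123] [1.53188116 0.9014198  9.04550203] [-0.129, 0.621, 0.395, 2.15, -0.53, 0.461, -0.014]
jaw_face 0.61 [164.  119.6] [0.4533 0.0013 0.054 ]
head_rear 0.63 [201.9 208.9] [ 0.4406 -0.0489  0.073 ]
```

View pics/w5.png

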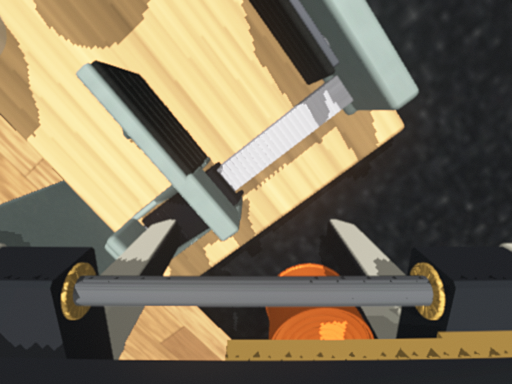

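Emit:
play_rows(plan=[{"grip": 93, "offset": [-2.37, 0, -1.84], "twist": 0}, {"grip": 93, "offset": [-2.37, 0, -1.84], "twist": 0}, {"grip": 93, "offset": [-2.37, 0, -1.84], "twist": 0}, {"grip": 93, "offset": [0, 0, 0], "twist": 0}, {"grip": 93, "offset": [0, 0, 0], "twist": 0}])

```text
clock: 9.9
tool_pos: [0.4393, -0.0839, 0.0536]
ee_rot: [[0.768, 0.004, 0.64], [-0.64, 0.0, 0.768], [0.003, -1.0, 0.002]]
contact_force: [1.0, 0.0, 8.6]
opening: 0.999
```

Run:
```python
from h import *
s=ctrl.observe()
o,R=rows(s["ee_rot"],[41,124,60],6,-.1105)
print(o);print(R.round(3),s["clock"])
```

```text
[[-8.0, -10.0, 20.3], [-5.7, -10.0, 21.0], [-3.3, -10.0, 21.5], [-0.9, -10.0, 21.8], [1.5, -10.0, 21.7], [3.9, -10.0, 21.4]]
[[ 0.999  0.004  0.032]
 [-0.032  0.     1.   ]
 [ 0.004 -1.     0.   ]] 9.9
```

Emit:
play_rows(plan=[{"grip": 93, "offset": [1.0, -8, 0.8], "twist": 0}, {"grip": 93, "offset": [0, -30, 0], "twist": 0}, {"grip": 93, "offset": [0, -30, 0], "twist": 0}, {"grip": 93, "offset": [0, -30, 0], "twist": 0}, {"grip": 28, "offset": [-8.0, -10.0, 20.3], "twist": -0.1105}, {"grip": 28, "offset": [-5.7, -10.0, 21.0], "twist": -0.1105}, {"grip": 28, "offset": [-3.3, -10.0, 21.5], "twist": -0.1105}, {"grip": 28, "offset": [-0.9, -10.0, 21.8], "twist": -0.1105}, {"grip": 28, "offset": [1.5, -10.0, 21.7], "twist": -0.1105}, {"grip": 28, "offset": [3.9, -10.0, 21.4], "twist": -0.1105}])

```text
clock: 10.9
tool_pos: [0.4798, 0.0409, 0.2109]
ee_rot: [[1.0, -0.0, 0.027], [-0.027, -0.0, 1.0], [-0.0, -1.0, -0.0]]
contact_force: [-0.1, 0.0, -0.0]
opening: 0.531
```

Run:
```python
from h import *
s=ctrl.observe();print(s["opening"],s["tool_pos"],s["contact_force"],np.round(s["q"],3).tolist(),np.round(s["ee_rot"],3).tolist())
c=ctrl.camera_params("wrist")
p,d=ctrl.capture("wrist");np.savez("w6.npz",d=d,**{k:np.array(v) for k,v in c.items()})
im=p[:,:,::-1].copy()
cv2.imwrite("pics/w6.png",im)
for n,z in [("pad",.023),("jaw_face",.054),("head_rear",.073),("tin_centre",.052),("salt_centre",.068)]:
    for r in ctrl.pinpoint("wrist",n)[:2]:
        px=r["location"];print(n,round(r["confidence"],2),np.round(px,1),at_z("wrist",px,z,c).round(4))
```

```text
0.5310123540361117 [0.47983918 0.04090302 0.21092616] [-0.08325057  0.0178069  -0.03382769] [-0.432, 0.387, 0.419, 1.915, -0.2, 0.881, 0.061] [[1.0, -0.0, 0.027], [-0.027, -0.0, 1.0], [-0.0, -1.0, -0.0]]
jaw_face 0.96 [223.1 209.4] [0.4426 0.0008 0.054 ]
head_rear 0.63 [214.9 254. ] [ 0.4321 -0.048   0.073 ]
tin_centre 0.89 [254.8  95. ] [0.4839 0.1303 0.052 ]
tin_centre 0.68 [219.8 321.3] [ 0.4287 -0.1617  0.052 ]
salt_centre 0.55 [163.4 106.2] [0.3883 0.1213 0.068 ]
```

View pics/w6.png

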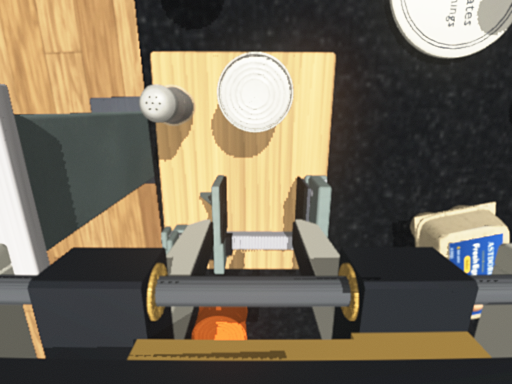

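Run:
```python
from h import *
z=np.load("w6.npz");c={k:z[k] for k in("K","D","xyz","attitude")}
p=cv2.imread("pics/w6.png")
cv2.imwrite("pics/w6c.png",cv2.resize(p[40:260,140:350],None,fx=3.5,fy=2.7,interpolation=cv2.INTER_CUBIC))
g=cv2.cvtColor(p,cv2.COLOR_BGR2GRAY)
C=cv2.HoughCircles(g[40:150,200:310],cv2.HOUGH_GRADIENT,1,50,param1=100,param2=20,minRadius=30,maxRadius=45);print(C)
for q in C[0][:2]:
    w=at_z("wrist",(q[0]+200,q[1]+40),.081,c);e=at_z("wrist",(q[0]+200+q[2],q[1]+40),.081,c);print(w.round(4),(e-w)[0])
for n,px,zz in [("jaw face top",(227,178),.083),("pad face top",(297,178),.081),("jaw face top far",(224,268),.083),("pad back",(329,178),.083)]:
    print(n,at_z("wrist",px,zz,c).round(4))
```

```text
[[[56.5 51.5 36.4]]]
[0.4854 0.1323 0.081 ] 0.03577679481961071
jaw face top [0.4522 0.0462 0.083 ]
pad face top [0.5264 0.0437 0.081 ]
jaw face top far [ 0.4431 -0.0609  0.083 ]
pad back [0.56   0.0433 0.083 ]
```

View pics/w6c.png

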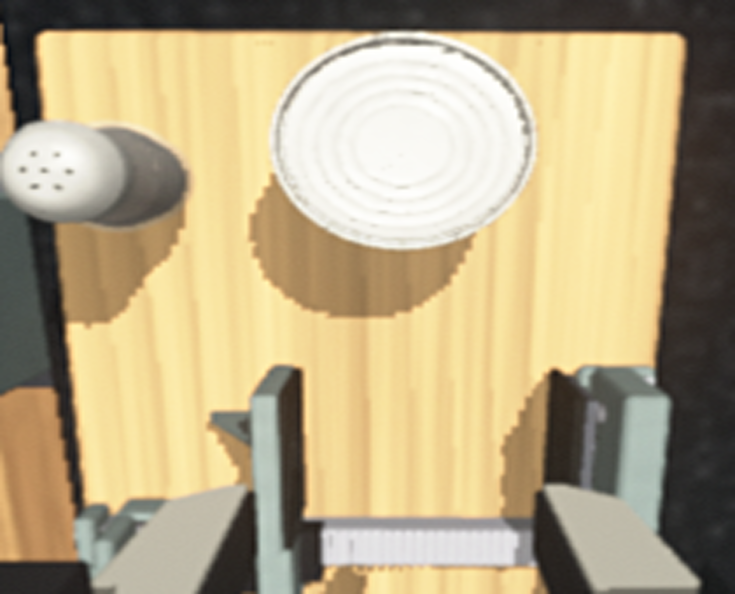

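Run:
```python
from h import *
z=np.load("w6.npz");c={k:z[k] for k in("K","D","xyz","attitude")}
f=lambda a,b:(140+a/3.5,40+b/2.7)
for n,q,zz in [("jaw face top",(283,390),.083),("jaw face bot",(302,500),.025),("pad top L",(550,370),.081),("pad bot",(548,480),.027),("pad top?",(585,400),.081),("board far L corner",(684,35),.023),("board near L",(38,35),.023),("right far",(657,370),.023),("bar left edge far",(530,518),.042),("bar left edge near",(325,518),.042)]:
    print(n,at_z("wrist",f(*q),zz,c).round(4))
```

```text
jaw face top [0.4453 0.0394 0.083 ]
jaw face bot [ 0.4421 -0.0318  0.025 ]
pad top L [0.5265 0.0448 0.081 ]
pad bot [ 0.5348 -0.023   0.027 ]
pad top? [0.5375 0.0322 0.081 ]
board far L corner [0.5771 0.175  0.023 ]
board near L [0.3667 0.181  0.023 ]
right far [0.5743 0.0297 0.023 ]
bar left edge far [ 0.5263 -0.036   0.042 ]
bar left edge near [ 0.4519 -0.034   0.042 ]
```

Emit:
play_rows(plan=[{"grip": 28, "offset": [0.35, 0, 40], "twist": 0}, {"grip": 28, "offset": [0.35, 0, 40], "twist": 0}, {"grip": 28, "offset": [0.35, 0, 40], "twist": 0}, {"grip": 28, "offset": [0.35, 0, 40], "twist": 0}, {"grip": 28, "offset": [0, 20, 0], "twist": 0}, {"grip": 28, "offset": [0, 40, 0], "twist": 0}, {"grip": 28, "offset": [0, 40, 0], "twist": 0}, {"grip": 28, "offset": [0, 40, 0], "twist": 0}, {"grip": 28, "offset": [0, 26, 0], "twist": 0}, {"grip": 28, "offset": [0, 0, 0], "twist": 0}])

```text
clock: 12.2
tool_pos: [0.4836, 0.1973, 0.041]
ee_rot: [[0.999, -0.008, 0.034], [-0.034, -0.005, 0.999], [-0.008, -1.0, -0.005]]
contact_force: [-0.9, -0.1, 0.4]
opening: 0.3
```

Run:
```python
from h import *
s=ctrl.observe();print(s["opening"],s["tool_pos"],s["contact_force"],np.round(s["q"],3).tolist(),np.round(s["ee_rot"],3).tolist())
for cam in("scene","top"):
    p,d=ctrl.capture(cam);cv2.imwrite(f"pics/{cam}7.png",cv2.resize(p[130:270,170:370,::-1],None,fx=4,fy=4,interpolation=cv2.INTER_CUBIC))
```

```text
0.29950977931477557 [0.48358725 0.19731276 0.04095443] [-0.85522287 -0.09234605  0.42533446] [-0.608, 0.692, 0.275, 1.965, -0.342, 0.539, -0.131] [[0.999, -0.008, 0.034], [-0.034, -0.005, 0.999], [-0.008, -1.0, -0.005]]
```

View pics/scene7.png

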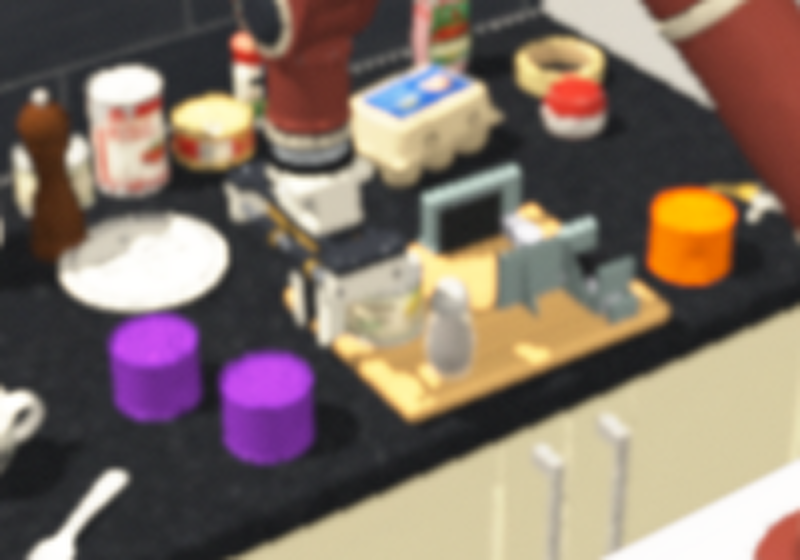

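View pics/top7.png

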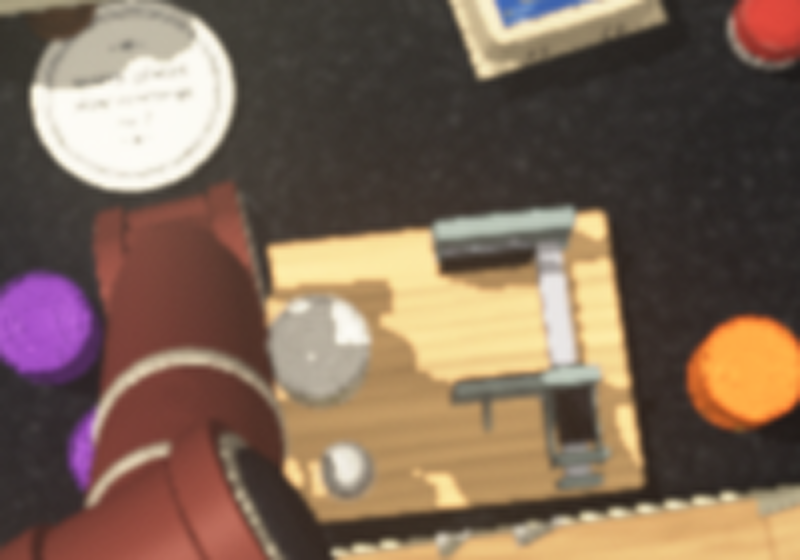

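Emit:
play_rows(plan=[{"grip": 28, "offset": [0.7, -1, -8], "twist": 0}, {"grip": 28, "offset": [0.7, -1, -8], "twist": 0}, {"grip": 28, "offset": [0.8, -1, -6], "twist": 0}, {"grip": 28, "offset": [1.2, 0, -9.7], "twist": 0}, {"grip": 28, "offset": [1.2, 0, -9.7], "twist": 0}, {"grip": 28, "offset": [1.2, 0, -9.7], "twist": 0}, {"grip": 28, "offset": [1.2, 0, -9.7], "twist": 0}, {"grip": 28, "offset": [1.2, 0, -9.7], "twist": 0}, {"grip": 28, "offset": [1.2, 0, -9.7], "twist": 0}, {"grip": 28, "offset": [0, 0, 0], "twist": 0}])

```text
clock: 13.3
tool_pos: [0.4935, 0.1167, 0.0473]
ee_rot: [[0.999, -0.0, 0.034], [-0.034, -0.002, 0.999], [-0.0, -1.0, -0.002]]
contact_force: [-0.2, -0.2, -1.0]
opening: 0.298
```

Run:
```python
from h import *
s=ctrl.observe();print(s["opening"],s["tool_pos"],s["contact_force"],np.round(s["ee_rot"],3).tolist())
p,d=ctrl.capture("top");cv2.imwrite(f"pics/top8.png",cv2.resize(p[165:275,215:345,::-1],None,fx=6,fy=5.4,interpolation=cv2.INTER_CUBIC))
for r in ctrl.outline_of("top","tin_centre")[:4]: print(r["confidence"],r["rect"])
for r in ctrl.pinpoint("top","tin_centre")[:4]: print(r["confidence"],r["location"],at_z("top",r["location"],.052))
```

```text
0.2984821763442611 [0.49349823 0.11671087 0.04733255] [-0.21584473 -0.19354418 -0.99229636] [[0.999, -0.0, 0.034], [-0.034, -0.002, 0.999], [-0.0, -1.0, -0.002]]
0.97 [344.4, 212.4, 368.8, 239.7]
0.67 [170.5, 200.2, 196.5, 229.0]
0.64 [187.6, 232.3, 217.1, 259.6]
0.33 [120.8, 247.8, 160.6, 276.6]
0.82 [200.4, 244.3] [0.42568726 0.28249793 0.052     ]
0.78 [357.6, 223.5] [ 0.42292421 -0.18334048  0.052     ]
0.71 [181.4, 211.2] [0.53131828 0.32839146 0.052     ]
0.4 [271.5, 210.0] [0.49796325 0.06218871 0.052     ]
```

View pics/top8.png

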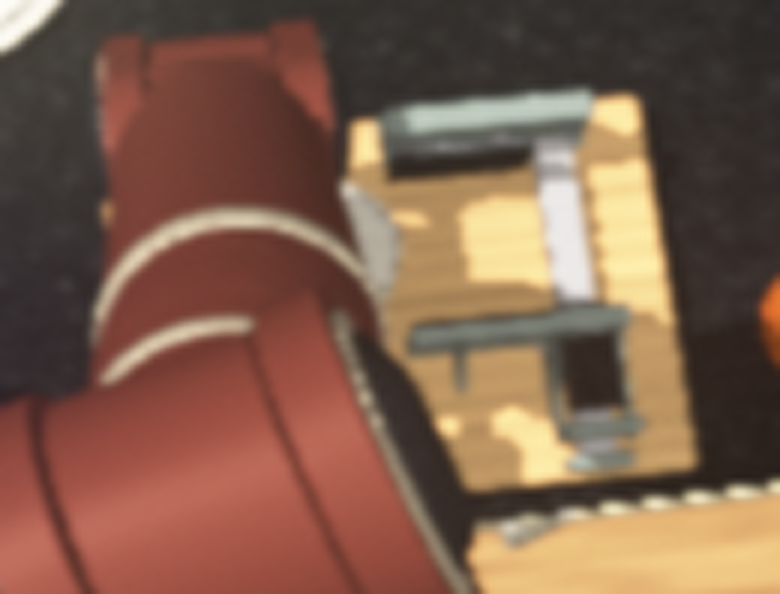

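Run:
```python
from h import *
s=ctrl.observe()
c=ctrl.camera_params("wrist")
p,d=ctrl.capture("wrist");np.savez("w8.npz",d=d,**{k:np.array(v) for k,v in c.items()})
cv2.imwrite("pics/w8.png",p[:,:,::-1])
p,d=ctrl.capture("scene");cv2.imwrite("pics/s8.png",cv2.resize(p[150:250,220:350,::-1],None,fx=5,fy=5,interpolation=cv2.INTER_CUBIC))
```

```text
(no output)
```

View pics/w8.png

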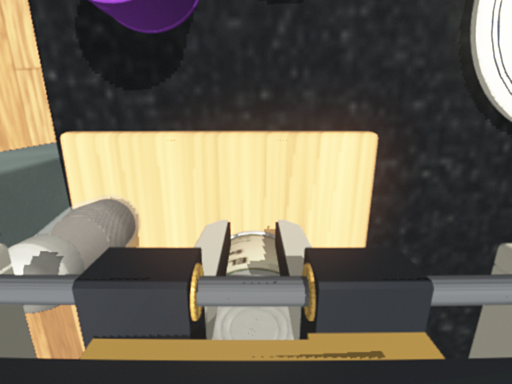

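View pics/s8.png

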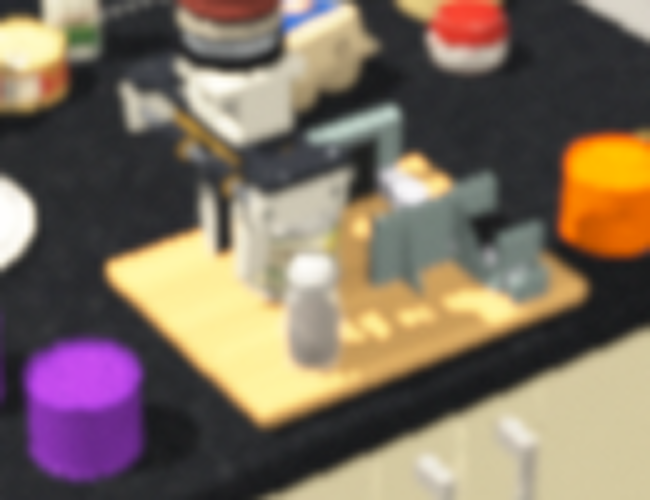

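Emit:
play_rows(plan=[{"grip": 28, "offset": [-0.7, 0, -10], "twist": 0}, {"grip": 28, "offset": [-0.7, 0, -10], "twist": 0}, {"grip": 28, "offset": [0, 0, -9], "twist": 0}, {"grip": 28, "offset": [0, 0, -9], "twist": 0}, {"grip": 28, "offset": [0, 0, -9], "twist": 0}, {"grip": 28, "offset": [0, 0, -8], "twist": 0}, {"grip": 28, "offset": [0, 0, 0], "twist": 0}])

```text
clock: 14.25
tool_pos: [0.4903, 0.0626, 0.0476]
ee_rot: [[0.999, 0.0, 0.034], [-0.034, -0.001, 0.999], [0.0, -1.0, -0.001]]
contact_force: [-0.1, 0.3, 0.5]
opening: 0.303
```

Emit:
play_rows(plan=[{"grip": 28, "offset": [0, 0, -6], "twist": 0}, {"grip": 28, "offset": [0, 0, -6], "twist": 0}, {"grip": 28, "offset": [0, 0, -5], "twist": 0}, {"grip": 28, "offset": [0, 0, -2], "twist": 0}, {"grip": 28, "offset": [0, 0, 0], "twist": 0}])

```text
clock: 14.75
tool_pos: [0.4897, 0.045, 0.0475]
ee_rot: [[0.999, 0.0, 0.032], [-0.032, -0.001, 0.999], [0.0, -1.0, -0.001]]
contact_force: [-0.4, -0.6, -0.1]
opening: 0.305
```

Run:
```python
from h import *
s=ctrl.observe();print(s["tool_pos"],s["contact_force"],s["opening"])
p,d=ctrl.capture("top");cv2.imwrite(f"pics/top9.png",cv2.resize(p[165:275,215:345,::-1],None,fx=6,fy=5.4,interpolation=cv2.INTER_CUBIC))
p,d=ctrl.capture("scene");cv2.imwrite("pics/s9.png",cv2.resize(p[150:250,220:350,::-1],None,fx=5,fy=5,interpolation=cv2.INTER_CUBIC))
```

```text
[0.48969285 0.04504919 0.04748913] [-0.41118051 -0.57613206 -0.12376879] 0.30458223575661475
```

View pics/top9.png

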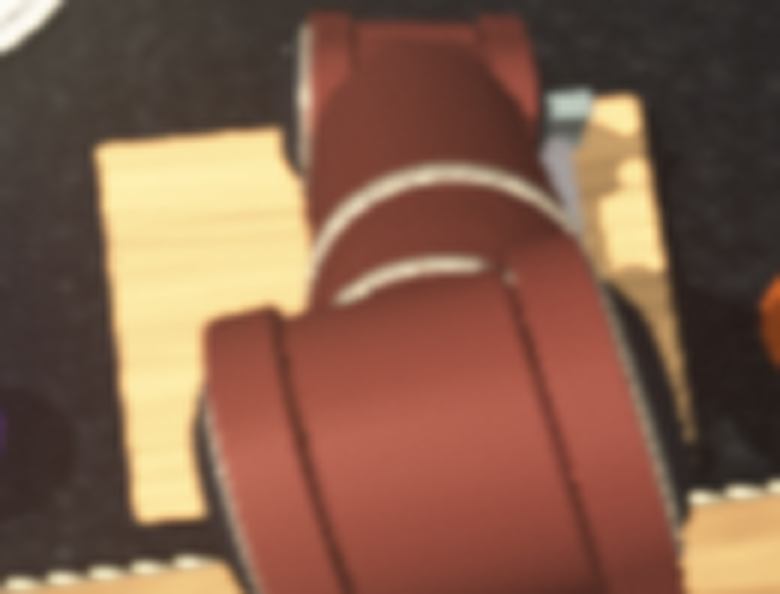

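View pics/s9.png

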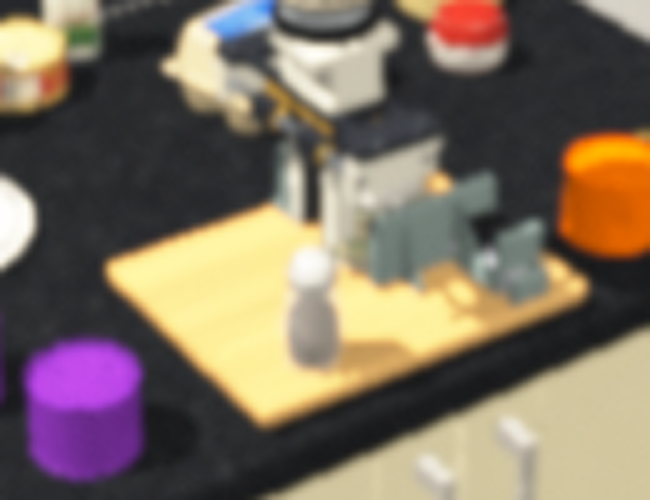

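Emit:
play_rows(plan=[{"grip": 28, "offset": [0, 0, 6], "twist": 0}, {"grip": 28, "offset": [0, 0, 12], "twist": 0}, {"grip": 28, "offset": [0, -20, 8], "twist": 0}, {"grip": 28, "offset": [0, -40, 0], "twist": 0}, {"grip": 0, "offset": [0, -40, 0], "twist": 0}, {"grip": 0, "offset": [0, -40, 0], "twist": 0}, {"grip": 0, "offset": [0, 0, 0], "twist": 0}])

```text
clock: 15.55
tool_pos: [0.494, 0.0733, 0.1924]
ee_rot: [[1.0, 0.011, 0.029], [-0.029, 0.003, 1.0], [0.011, -1.0, 0.003]]
contact_force: [-0.6, 1.4, 0.3]
opening: 0.09
```

Run:
```python
from h import *
s=ctrl.observe();print(s["opening"],s["tool_pos"],s["contact_force"],np.round(s["q"],3).tolist(),np.round(s["ee_rot"],3).tolist())
c=ctrl.camera_params("wrist")
p,d=ctrl.capture("wrist");np.savez("w10.npz",d=d,**{k:np.array(v) for k,v in c.items()})
cv2.imwrite("pics/w10.png",p[:,:,::-1])
for n,z in [("pad",.023),("jaw_face",.054),("head_rear",.073),("thumb_stop",.069),("tin_centre",.052),("salt_centre",.068)]:
    for r in ctrl.pinpoint("wrist",n)[:2]:
        px=r["location"];print(n,round(r["confidence"],2),np.round(px,1),at_z("wrist",px,z,c).round(4))
o,R=rows(s["ee_rot"],[410-s["tool_pos"][0]*1000+10,-51-s["tool_pos"][1]*1000,-80],10,.15);print(o,R.round(3))
```

```text
0.08986338108185826 [0.4940404  0.07330992 0.19244116] [-0.62559255  1.40065891  0.25777631] [-0.442, 0.426, 0.358, 1.903, -0.198, 0.834, -0.011] [[1.0, 0.011, 0.029], [-0.029, 0.003, 1.0], [0.011, -1.0, 0.003]]
jaw_face 0.73 [213.4 242.8] [ 4.469e-01 -3.000e-04  5.400e-02]
tin_centre 0.82 [248.5 237.8] [0.488  0.0037 0.052 ]
salt_centre 0.88 [148.7 139.1] [0.3917 0.1227 0.068 ]
[[-7.1, 7.9, -12.7], [-5.2, 7.9, -13.6], [-3.1, 7.9, -14.2], [-0.9, 7.9, -14.5], [1.3, 7.9, -14.5], [3.4, 7.9, -14.1], [5.5, 7.9, -13.5], [7.4, 7.9, -12.5], [9.2, 7.9, -11.2], [10.8, 7.9, -9.7]] [[ 0.042  0.011  0.999]
 [-0.999  0.003  0.042]
 [-0.002 -1.     0.011]]
```

View pics/w10.png

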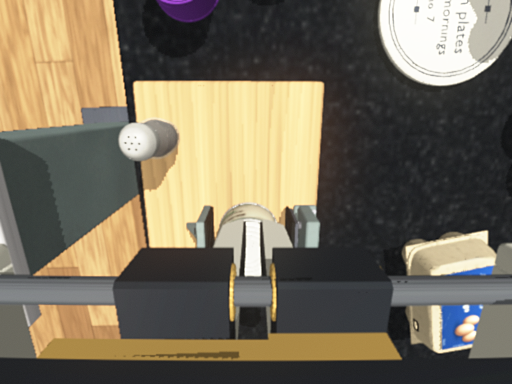

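Emit:
play_rows(plan=[{"grip": 0, "offset": [-7.1, 4, -12.7], "twist": 0.149}, {"grip": 0, "offset": [-5.2, 4, -13.6], "twist": 0.149}, {"grip": 0, "offset": [-3.1, 4, -14.2], "twist": 0.149}, {"grip": 0, "offset": [-0.9, 4, -14.5], "twist": 0.149}, {"grip": 0, "offset": [1.3, 4, -14.5], "twist": 0.149}, {"grip": 0, "offset": [3.4, 8, -14.1], "twist": 0.149}, {"grip": 0, "offset": [5.5, 8, -13.5], "twist": 0.149}, {"grip": 0, "offset": [7.4, 8, -12.5], "twist": 0.149}, {"grip": 0, "offset": [9.2, 8, -11.2], "twist": 0.149}, {"grip": 0, "offset": [10.8, 8, -9.7], "twist": 0.149}])

```text
clock: 16.9
tool_pos: [0.4151, -0.0534, 0.1265]
ee_rot: [[0.044, -0.002, 0.999], [-0.999, -0.0, 0.044], [0.0, -1.0, -0.002]]
contact_force: [0.6, -0.4, -1.1]
opening: 0.007
```

Emit:
play_rows(plan=[{"grip": 0, "offset": [0, 8, 0], "twist": 0.085}, {"grip": 0, "offset": [0, 8, 0], "twist": 0}, {"grip": 0, "offset": [0, 0, 0], "twist": 0}], grip_force=40)

```text
clock: 17.2
tool_pos: [0.4151, -0.0527, 0.1102]
ee_rot: [[-0.033, -0.003, 0.999], [-0.999, -0.0, -0.033], [0.0, -1.0, -0.003]]
contact_force: [0.5, -0.4, 0.4]
opening: 0.006
```

Run:
```python
from h import *
s=ctrl.observe();print(s["opening"],s["tool_pos"],s["contact_force"],np.round(s["q"],3).tolist(),np.round(s["ee_rot"],3).tolist())
c=ctrl.camera_params("wrist")
p,d=ctrl.capture("wrist");np.savez("w11.npz",d=d,**{k:np.array(v) for k,v in c.items()})
im=p[:,:,::-1].copy()
for n,z in [("pad",.023),("jaw_face",.054),("head_rear",.073),("thumb_stop",.069),("release_paddle",.06),("tin_centre",.052)]:
    for r in ctrl.pinpoint("wrist",n)[:2]:
        px=r["location"];print(n,round(r["confidence"],2),np.round(px,1),at_z("wrist",px,z,c).round(4))
T=np.array(s["tool_pos"]);R=np.array(s["ee_rot"])
for a in(-17.5,17.5):
  for b in (-7.5,7.5):
    q=proj("wrist",[T+R@np.array([a,0,b])/1000],c)[0].round().astype(int);cv2.circle(im,tuple(int(t) for t in q),2,(0,0,255),1)
cv2.imwrite("pics/w11.png",im)
```

```text
0.005583083946201467 [ 0.41508298 -0.05265344  0.11024377] [ 0.47888959 -0.37869655  0.35625803] [-0.414, 0.531, 0.708, 2.198, -0.605, 0.616, -0.866] [[-0.033, -0.003, 0.999], [-0.999, -0.0, -0.033], [0.0, -1.0, -0.003]]
jaw_face 0.63 [184.7 172.7] [0.4422 0.0005 0.054 ]
head_rear 0.9 [245.5 191.1] [ 0.4308 -0.0479  0.073 ]
head_rear 0.62 [247.7 223.1] [ 0.4053 -0.0485  0.073 ]
release_paddle 0.68 [247.3 226.6] [ 0.3968 -0.0477  0.06  ]
tin_centre 0.58 [176.4 114.4] [0.4872 0.0029 0.052 ]
```

View pics/w11.png

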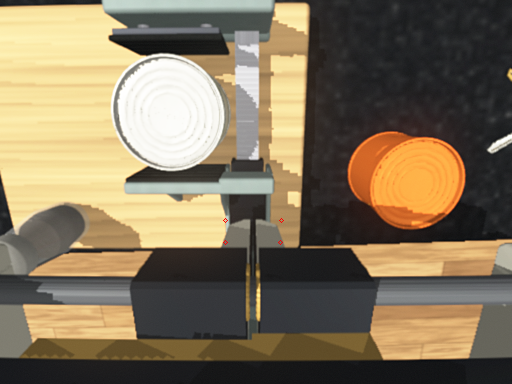

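Emit:
play_rows(plan=[{"grip": 0, "offset": [-3, 14, 0], "twist": 0}, {"grip": 0, "offset": [0, 14, 0], "twist": 0}, {"grip": 0, "offset": [0, 12, 0], "twist": 0}, {"grip": 0, "offset": [0, 3, 0], "twist": 0}, {"grip": 0, "offset": [0, 0, 0], "twist": 0}])

```text
clock: 18.05
tool_pos: [0.4159, -0.0501, 0.0684]
ee_rot: [[-0.035, -0.0, 0.999], [-0.999, 0.0, -0.035], [-0.0, -1.0, -0.0]]
contact_force: [0.8, -0.2, -0.0]
opening: 0.004
```

Emit:
play_rows(plan=[{"grip": 0, "offset": [0, 0, 3], "twist": 0}, {"grip": 0, "offset": [0, 0, 3], "twist": 0}, {"grip": 0, "offset": [0, 0, 2], "twist": 0}, {"grip": 0, "offset": [0, 0, 2], "twist": 0}, {"grip": 0, "offset": [0, 0, 2], "twist": 0}, {"grip": 0, "offset": [0, 0, 2], "twist": 0}, {"grip": 0, "offset": [0, 0, 0], "twist": 0}])

```text
clock: 18.75
tool_pos: [0.4251, -0.05, 0.068]
ee_rot: [[-0.036, -0.009, 0.999], [-0.999, 0.003, -0.036], [-0.002, -1.0, -0.009]]
contact_force: [-7.8, -0.5, 5.5]
opening: 0.004
```

Emit:
play_rows(plan=[{"grip": 0, "offset": [0, 0, 2], "twist": 0}, {"grip": 0, "offset": [0, 0, 2], "twist": 0}, {"grip": 0, "offset": [0, 0, 2], "twist": 0}, {"grip": 0, "offset": [0, 0, 2], "twist": 0}, {"grip": 0, "offset": [0, 0, 0], "twist": 0}])

```text
clock: 19.25
tool_pos: [0.4321, -0.0501, 0.0678]
ee_rot: [[-0.036, -0.011, 0.999], [-0.999, 0.003, -0.036], [-0.003, -1.0, -0.011]]
contact_force: [-8.4, -1.6, 4.9]
opening: 0.003
```

Emit:
play_rows(plan=[{"grip": 0, "offset": [0, 0, 2], "twist": 0}, {"grip": 0, "offset": [0, 0, 2], "twist": 0}, {"grip": 0, "offset": [0, 0, 1.5], "twist": 0}, {"grip": 0, "offset": [0, 0, 0], "twist": 0}])

```text
clock: 19.65
tool_pos: [0.4359, -0.0502, 0.0678]
ee_rot: [[-0.036, -0.014, 0.999], [-0.999, 0.004, -0.036], [-0.004, -1.0, -0.014]]
contact_force: [-11.9, -0.2, 8.2]
opening: 0.005
```

Run:
```python
from h import *
s=ctrl.observe();print(s["opening"],s["tool_pos"],s["contact_force"])
c=ctrl.camera_params("wrist")
p,d=ctrl.capture("wrist");np.savez("w12.npz",d=d,**{k:np.array(v) for k,v in c.items()})
cv2.imwrite("pics/w12.png",p[:,:,::-1])
```

```text
0.0051586855127671045 [ 0.43591078 -0.05022805  0.0677539 ] [-11.88749116  -0.21268385   8.21542456]
```

View pics/w12.png

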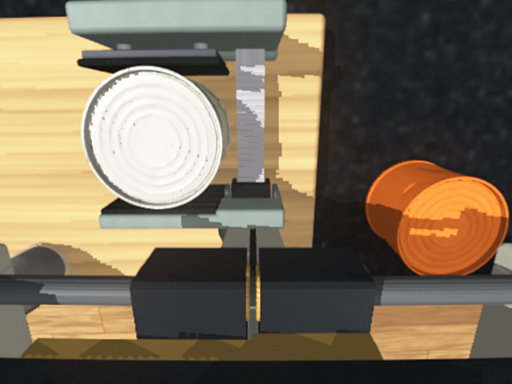

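Emit:
play_rows(plan=[{"grip": 0, "offset": [0, 0, 2], "twist": 0}, {"grip": 0, "offset": [0, 0, 2], "twist": 0}, {"grip": 0, "offset": [0, 0, 1.5], "twist": 0}, {"grip": 0, "offset": [0, 0, 0], "twist": 0}])

```text
clock: 20.1
tool_pos: [0.4391, -0.0502, 0.0675]
ee_rot: [[-0.036, -0.018, 0.999], [-0.999, 0.005, -0.036], [-0.005, -1.0, -0.018]]
contact_force: [-14.5, -0.7, 11.0]
opening: 0.005
```

Emit:
play_rows(plan=[{"grip": 0, "offset": [0, 0, 2], "twist": 0}, {"grip": 0, "offset": [0, 0, 2], "twist": 0}, {"grip": 0, "offset": [0, 0, 2], "twist": 0}, {"grip": 0, "offset": [0, 0, 0], "twist": 0}])

```text
clock: 20.5
tool_pos: [0.4413, -0.0502, 0.0672]
ee_rot: [[-0.037, -0.025, 0.999], [-0.999, 0.008, -0.037], [-0.007, -1.0, -0.025]]
contact_force: [-20.7, -1.6, 15.8]
opening: 0.005
```

Emit:
play_rows(plan=[{"grip": 0, "offset": [0, 0, 2], "twist": 0}, {"grip": 0, "offset": [0, 0, 2], "twist": 0}, {"grip": 0, "offset": [0, 0, 0], "twist": 0}])

```text
clock: 20.8
tool_pos: [0.4426, -0.0502, 0.067]
ee_rot: [[-0.037, -0.03, 0.999], [-0.999, 0.009, -0.037], [-0.008, -1.0, -0.03]]
contact_force: [-23.5, -2.0, 19.2]
opening: 0.006
```

Emit:
play_rows(plan=[{"grip": 0, "offset": [0, -1.5, 1], "twist": 0}, {"grip": 0, "offset": [0, -1.5, 1], "twist": 0}, {"grip": 0, "offset": [0, 0, 1], "twist": 0}, {"grip": 0, "offset": [0, 0, 0], "twist": 0}])

```text
clock: 21.2
tool_pos: [0.4426, -0.0501, 0.0673]
ee_rot: [[-0.037, -0.037, 0.999], [-0.999, 0.008, -0.037], [-0.006, -0.999, -0.037]]
contact_force: [-24.0, -2.7, -2.3]
opening: 0.006
```

Run:
```python
from h import *
s=ctrl.observe();print(s["opening"],s["tool_pos"],s["contact_force"],np.round(s["q"],3).tolist())
c=ctrl.camera_params("wrist")
p,d=ctrl.capture("wrist");np.savez("w13.npz",d=d,**{k:np.array(v) for k,v in c.items()})
cv2.imwrite("pics/w13.png",p[:,:,::-1])
p,d=ctrl.capture("scene");cv2.imwrite("pics/s13.png",cv2.resize(p[150:250,220:350,::-1],None,fx=5,fy=5,interpolation=cv2.INTER_CUBIC))
```

```text
0.006361307837235066 [ 0.44260166 -0.0500561   0.06731186] [-24.03508961  -2.72581559  -2.31429976] [-0.35, 0.647, 0.631, 2.137, -0.674, 0.607, -0.835]
```

View pics/w13.png

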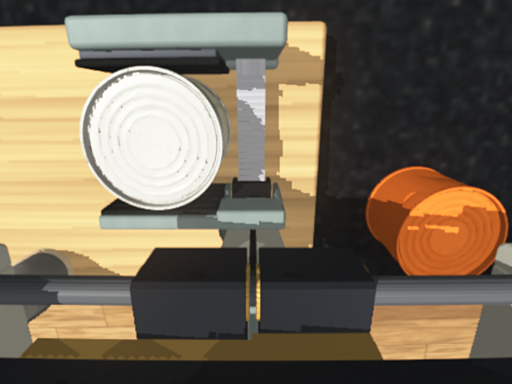

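View pics/s13.png

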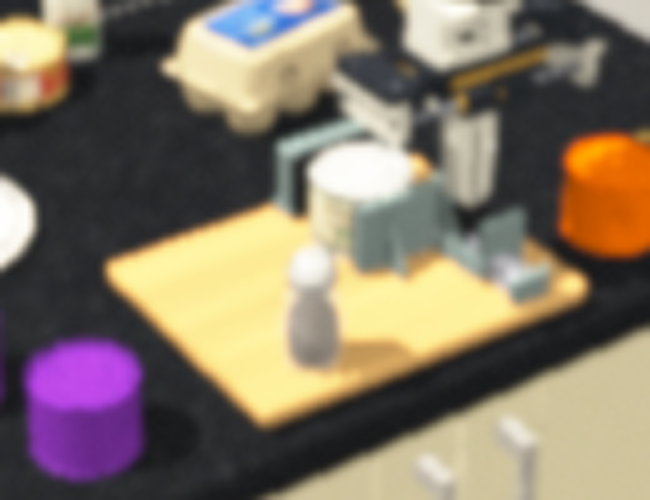

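Emit:
play_rows(plan=[{"grip": 0, "offset": [0, 0, -5], "twist": 0}, {"grip": 0, "offset": [0, 0, -5], "twist": 0}, {"grip": 0, "offset": [0, 0, -5], "twist": 0}, {"grip": 0, "offset": [0, 0, -5], "twist": 0}, {"grip": 0, "offset": [0, 0, -5], "twist": 0}, {"grip": 0, "offset": [0, 0, -3], "twist": 0}, {"grip": 0, "offset": [0, 0, 0], "twist": 0}])

```text
clock: 22.0
tool_pos: [0.4346, -0.0508, 0.0719]
ee_rot: [[-0.035, 0.002, 0.999], [-0.999, -0.0, -0.035], [0.0, -1.0, 0.002]]
contact_force: [0.5, 0.2, -0.8]
opening: 0.006
```

Contact is released. I'll lift clear and check.

Emit:
play_rows(plan=[{"grip": 0, "offset": [0, -10, 0], "twist": 0}, {"grip": 0, "offset": [0, -30, 0], "twist": 0}, {"grip": 0, "offset": [0, -40, 0], "twist": 0}, {"grip": 0, "offset": [0, -40, 0], "twist": 0}, {"grip": 0, "offset": [0, 0, 0], "twist": 0}, {"grip": 0, "offset": [0, 0, 0], "twist": 0}])

```text
clock: 22.6
tool_pos: [0.4346, -0.0505, 0.1925]
ee_rot: [[-0.034, 0.003, 0.999], [-0.999, 0.0, -0.034], [-0.001, -1.0, 0.003]]
contact_force: [0.5, -0.6, -0.0]
opening: 0.004
```

```bash
python3 - <<'E'
from h import *
s=ctrl.observe();print(s["clock"],s["tool_pos"],s["contact_force"])
c=ctrl.camera_params("wrist")
p,d=ctrl.capture("wrist");np.savez("w14.npz",d=d,**{k:np.array(v) for k,v in c.items()})
cv2.imwrite("pics/w14.png",p[:,:,::-1])
for n,z in [("pad",.023),("jaw_face",.054),("head_rear",.073),("thumb_stop",.069),("tin_centre",.052),("salt_centre",.068)]:
    for r in ctrl.pinpoint("wrist",n)[:2]:
        px=r["location"];print(n,round(r["confidence"],2),np.round(px,1),at_z("wrist",px,z,c).round(4))
E
python3 - <<'E'
import cv2
p=cv2.imread("pics/w14.png");cv2.imwrite("pics/w14c.png",cv2.resize(p[20:270,90:320],None,fx=3.2,fy=2.4,interpolation=cv2.INTER_CUBIC))
E
```

```text
22.6 [ 0.43462275 -0.05045776  0.19245735] [ 0.45340332 -0.61463341 -0.02216386]
jaw_face 0.84 [203.  156.5] [0.462  0.0018 0.054 ]
head_rear 0.94 [251.2 166.9] [ 0.4525 -0.0497  0.073 ]
thumb_stop 0.74 [251.1 213.6] [ 0.4006 -0.0477  0.069 ]
tin_centre 0.71 [198.5 120.1] [0.5    0.0037 0.052 ]
tin_centre 0.66 [364.9 176.4] [ 0.4334 -0.1745  0.052 ]
salt_centre 0.62 [ 94.8 224.5] [0.3935 0.1247 0.068 ]
```

View pics/w14c.png

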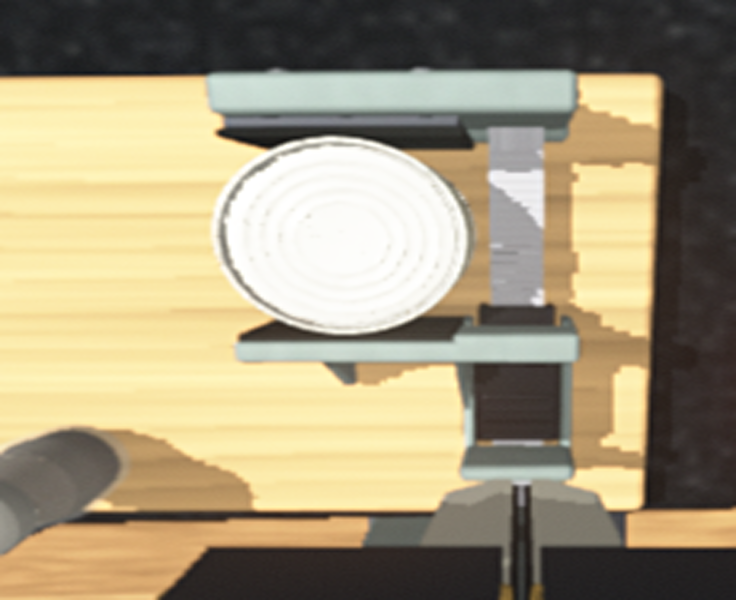

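Run:
```python
from h import *
import cv2
L=lambda n:{k:np.load(n)[k] for k in("K","D","xyz","attitude")}
for n,pts in [("w11.npz",[(110,37),(105,10)]),("w12.npz",[(80,63),(70,24)]),("w14.npz",[(158,75),(155.6,65.8)])]:
    c=L(n);a=at_z("wrist",pts[0],.081,c);b=at_z("wrist",pts[1],.083,c);print(n,a.round(4),b.round(4))
a=cv2.imread("pics/w11.png")[0:80,95:290];b=cv2.imread("pics/w14.png")[40:100,145:285]
cv2.imwrite("pics/cmp.png",np.vstack([cv2.resize(a,(780,290)),cv2.resize(b,(780,300))]))
```

```text
w11.npz [0.5359 0.0321 0.081 ] [0.5504 0.032  0.083 ]
w12.npz [0.536  0.0319 0.081 ] [0.5531 0.0323 0.083 ]
w14.npz [0.5423 0.032  0.081 ] [0.5499 0.0327 0.083 ]
```

View pics/cmp.png

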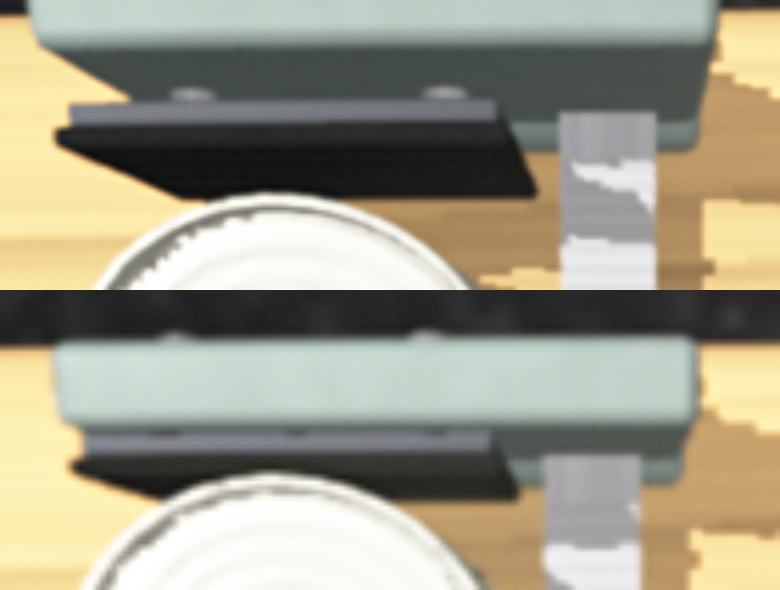

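Run:
```python
from bench import ctrl
s=ctrl.observe();print(s["clock"],s["contact_force"]);print(ctrl.close_job())
```

```text
22.95 [ 0.0206833  -0.24369794  0.4609433 ]
the job is handed in; nothing more can be done
None
```

I pressed the release paddle with one finger and pushed the jaw back from about 25 mm to about 88 mm. I then slid the white tin (the one with yellow on its label) between the jaws with both fingers behind it. Finally I pushed the jaw's head up to 24 N and backed the gripper off, and I handed the job in at 23 s with the tool about 11 cm clear above the vice.

**Last checks (estimated from the camera images):**
- **Pad:** it stayed about 6 mm pressed in after release, which puts the vice opening at roughly 0.069 m. Measuring straight from face to face gave about 0.073 m, which is within the camera error and still below the 0.0755 m limit.
- **Tin:** it stands upright, centred about 36 mm to the right of the board's middle, so about 33 mm inside the jaws' open ends.
- **Other objects:** the salt shaker was still in place to within measurement error (about 4 mm). I did not measure the cup, teaspoon, keys and egg timer again at the end, but nothing came near them.
- **Force readings:** no reading showed an unexpected collision. During the final push the force on the tool also rose to 19 N upwards, which I put down to friction on the head. Raising the command by 3 mm brought it back to about zero.

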